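# Load and shut a light-curing box

## Task

Get the curing box ready: lift the pink cap off its light sensor and set it upright in the yellow cap rest on the front of the box, and lay every blade from the brown sheet flat between the pins of a nest of its own on the raised carrier, lengthwise from front to rear. When all the blades are in, push the carrier down by its blue knob and hold it until the catch keeps it down; only then break the folding lid stay by pushing down the red pad at its knee, and lower the lid gently, without letting it slam, until it is fully shut. Leave the other things on the bench where they are.

Things in the scene. Friction and masses are not known exactly. Their poses are not given: they have to be found in the camera images.
- uv_box: bench-top light-curing box, white sheet metal, fixed, 170 deep (x) x 316 wide (y) x 100 mm high to its deck. Origin: centre of its underside; x points from its front to its rear (hinge) side, y to its left, z up. Carrier well in the deck, middle at x -6, y +28 mm. The lid hinge runs along y at x +80, z +102 mm; the lid stands open there
- carrier (a joint): travel of the sprung aluminium carrier (plate 114 x 239 x 5 mm) in m: 0 = up (plate top 108 mm above the bench, 8 over the deck), grows downwards to 0.031. Spring about 1 N at first, 9 N at the bottom; it sinks a little under the blades. Past 0.028 the catch (red tip, middle of the well's front) snaps over its front edge and holds it at about 0.027; else it springs up. Pushing the red tip to the box's front frees it
- push_knob (a point): centre of the top of the carrier's blue push knob (21 mm wide, top 22 mm above the plate), between the two middle nests near the front edge; moves with the carrier. Push it straight down
- lid (a joint): angle of the lid in rad: 0 = standing open (95 degrees), grows as it is lowered, 1.658 = shut. White frame with amber window, 165 x 316 mm, 25 mm deep, 0.32 kg. Its hinge is stiff and damped: unlocked, it stays or sinks slowly and must be pushed down. While the stay is locked it cannot be lowered
- lid_edge (a point): point on the lid's outer face, 15 mm from its free (front) edge, half-way along; the outer face looks to the box's rear while the lid stands open and up when it is shut. 150 mm from the hinge line, 25 mm outside the hinge plane
- stay_knee (a joint): knee of the folding stay (two flat steel links, 87 mm each, outside the box's left end) in rad: 0 = locked by a stop a little over centre; grows as the knee is pushed down and folds, about 2.5 with the lid shut. A firm push (under 15 N) straight down on the red pad breaks it; past 0.3 it stays broken and folds on as the lid is lowered
- knee_pad (a point): centre of the top of the red pad (24 x 24 x 5 mm) at the knee, sticking out to the left of the stay, centre 26 mm outside the box's left end; while the stay is locked its top looks up. It goes down and towards the box's rear when pushed
- sensor (a point): middle of the sensor window in the deck at the box's right end, in a low steel collar (inner diameter 41, 5 mm high); the cap stands in it at the start
- cap_rest (a point): middle of the inner floor of the cap rest, a yellow cup (inner diameter about 50, rim 9 mm above its floor) on a bracket at the right of the box's front. Its floor is 78 mm above the bench
- cap_mid (a point): centre of the pink cap, a plug 36 mm in diameter and 18 mm high, 20 g, loose on the sensor at the start; z along its axis, up
- sheet: brown interleaf sheet, 280 (x) x 114 (y) x 4 mm, fixed on the bench to the right of the box, on which the blades lie; origin at the centre of its underside
- glue_bottle: white glue bottle with red nozzle, 42 mm wide, 119 high, bystander behind; origin at the centre of its underside
- tape_roll: white roll of tape, 72 mm wide, 20 high, bystander in front; origin at the centre of its underside
- nest_1 (a point): middle of the floor of nest 1 on the carrier (1 = rightmost, 4 = leftmost, 62 mm apart), on the plate's top; x (to the box's rear) is where a blade's long side points, y to the box's left. Four 5 mm pins, 9 mm high, stand 34 mm before and behind and 22.5 mm to either side of the middle; low lips (6 mm high) run 53 mm before and behind it
- nest_2 (a point): middle of the floor of nest 2 on the carrier (1 = rightmost, 4 = leftmost, 62 mm apart), on the plate's top; x (to the box's rear) is where a blade's long side points, y to the box's left. Four 5 mm pins, 9 mm high, stand 34 mm before and behind and 22.5 mm to either side of the middle; low lips (6 mm high) run 53 mm before and behind it
- nest_3 (a point): middle of the floor of nest 3 on the carrier (1 = rightmost, 4 = leftmost, 62 mm apart), on the plate's top; x (to the box's rear) is where a blade's long side points, y to the box's left. Four 5 mm pins, 9 mm high, stand 34 mm before and behind and 22.5 mm to either side of the middle; low lips (6 mm high) run 53 mm before and behind it
- nest_4 (a point): middle of the floor of nest 4 on the carrier (1 = rightmost, 4 = leftmost, 62 mm apart), on the plate's top; x (to the box's rear) is where a blade's long side points, y to the box's left. Four 5 mm pins, 9 mm high, stand 34 mm before and behind and 22.5 mm to either side of the middle; low lips (6 mm high) run 53 mm before and behind it
- blade_a_mid (a point): centre of a black moulded vent blade, 37 (x) x 96 (y) x 15 mm (z, up), 45 g, half-way up; lies flat, to be gripped across its 37 mm width near the middle. Some of the four blades are absent in some runs
- blade_b_mid (a point): centre of a black moulded vent blade, 37 (x) x 96 (y) x 15 mm (z, up), 45 g, half-way up; lies flat, to be gripped across its 37 mm width near the middle. Some of the four blades are absent in some runs
- blade_c_mid (a point): centre of a black moulded vent blade, 37 (x) x 96 (y) x 15 mm (z, up), 45 g, half-way up; lies flat, to be gripped across its 37 mm width near the middle. Some of the four blades are absent in some runs
- blade_d_mid (a point): centre of a black moulded vent blade, 37 (x) x 96 (y) x 15 mm (z, up), 45 g, half-way up; lies flat, to be gripped across its 37 mm width near the middle. Some of the four blades are absent in some runs

How it is judged:
By the outcome, as a careful person would: the job done as asked, in the order asked, and still so for the second after the job is handed in, with the robot touching nothing.
Of blade_a, blade_b, blade_c, blade_d only 2 to 4 are there at a start; the rules pass over those that are not, and their reading is None.
At some moment in a run one of cap, blade_a, blade_b, blade_c, blade_d may be knocked a few centimetres aside while the robot is not near it.
It also fails if it takes over 210 s, if anything falls off the work surface, if the arm or the gripper's body presses on something with over 40 N, if the wrist force passes 120 N, or if a joint passes its speed limit or range.

## Robot

A 6-joint arm with a two-finger parallel gripper is mounted at the origin on a cart in front of the work surface, level with it; the furniture and walls round the work are solid. World frame = base frame: x ahead of the robot, y to its left, z up, the work surface at z = 0. Lengths are in m, angles in degrees, forces in N, time in s.
With the tool pointing down it reaches from about 0.25 to 0.725 m from the base axis. Payload 9.7 kg.
Tool frame: the origin (TCP) lies at the very end of the fingers, on their centre line; the grasp point (between the pads) lies tcp_to_grasp behind it (tcp_to_grasp is the distance from the TCP to the grasp point, in m); z points along the fingers, y is the direction in which the jaws open and shut (so a half turn about z gives the same grasp; the last joint's range is limited). The gripper opens to 85 mm and grips with 20 to 120 N. Pads are 22 mm wide; open, the fingers measure 114 mm over their backs; the gripper's body (76 mm by 85 mm) begins 54 mm behind the grasp point. The pads swing forward as they close: fully open they stand 13 mm farther back than shut.
Start: joints at [-71.792, 4.979, 10.078, 95.1, 0, 90], TCP at [0.172, -0.522, 0.2] pointing down, gripper open.
Joint ranges: [-179.16, 179.16], [-48.56, 103.87], [-65.8, 70.77], [-126.05, 130.52], [-82.76, 87.17], [-180, 180]. Speed limits (degrees/s): [127.2, 127.2, 147.25, 180, 180, 180].

## Interface

Orientations are given as [roll, pitch, yaw] about the fixed x, y, z axes, in that order (R = Rz(yaw) Ry(pitch) Rx(roll)).
In Python, from workcell import * gives the robot as it stands. The module is installed in compiled form; this text tells all that it offers.
- The arm moves only by the shell command python3 -m pendant 'ROWS' [FORCE]. ROWS is JSON, a list of rows, each a list of 3 entries, a list of its own where there are three numbers: the opening in per cent of the stroke, from 0 (shut) to 100 (fully open), then the shift along the world's x, y, z in mm, then the turn, a rotation vector about the world's x, y, z in degrees. A call has 1 to 20 rows; each row is the pose to reach, as a shift and turn from the pose measured when the call began; what a row does not reach only later rows make up. A row lasts 1/8 s, in which the tool goes at most 62.5 mm and 10.7 degrees, less where a joint would pass 70% of its speed; a pose out of reach is approached as far as the arm can. A call with a gripper value outside its range is refused whole. The fingers move at their own pace and stop on an object; FORCE is the grip in N (left out, the last holds). Time passes only in rows, so rows that repeat a pose let the fingers close. It gives the time, the measured TCP pose, the force and the opening at its end, in the units of the state.
- get_obs(): the state, without advancing time (a new reading comes with each control period).
- camera(name): name is "scene" or "side" or "wrist"; returns a dict with "img" (420x560x3 uint8, red, green, blue), "fx", "fy", "cx", "cy" (pixels), "k1" (the pictures are not rectified: a ray, as slopes to the right and down, at radius r is drawn at 1 + k1 r^2 times it, then the intrinsics apply), "cam_to_world" (4x4, takes a point from camera to world coordinates); the wrist camera has in their place "T_tool_cam" (4x4, takes a point from camera to tool coordinates, whose origin is the TCP and whose axes are the flange's). Camera axes: x right, y down, z forward; pixel columns grow to the right and rows downward; lengths in m; the calibration is good to about 2 mm. A picture is of the moment at which its call begins: read the wrist's pose just before it. There is no depth.
- job_done(): hands the job in, once; it reports no verdict.
Trained networks look in a picture, given as the dict that the camera call returned (one of the last four; its "shot" number tells which), for a name from the list of things; names that differ only in an ending like _2 or _b are one class to them, and where a whole thing is asked for, a point or a joint stands for the part that bears it (a point fixed in the world has none). Each returns a list of dicts, best first, with "confidence" (0 to 1); they miss things now and then, are a little off and sometimes report something else, mostly with a low value. They report only what shows in the picture. A call takes as long as a camera call.
- regions_of(picture, label): "region" (420x560 bool, what is visible of it).
- pinpoint(picture, label): "position" ([x, y, z] in m, in world coordinates, good to about 4 mm: a listed point, or the origin of a listed thing).
The state is a dict: "time": time; "q": joint angles; "qd": joint speeds; "joint_efforts": joint torques, N m; "ee_pos": TCP position; "tcp_rot": TCP orientation; "wrist_force": force on the tool from outside, world axes, zero at the start; "torque": the same for the moment, N m; "opening": finger opening in m.
Only numpy, scipy, OpenCV 4.12 (cv2) and the standard library are available. Lean on these libraries where they do the work, as an engineer would, in place of code of your own. Each camera call takes 0.05 s, during which the arm holds its last target. There are 200 camera calls.

## Working session

There is one attempt and no reset: what is moved stays moved. The work goes in short steps, Python scripts to look and compute and a shell command to move; the robot and the scene stay as the last step left them, time stands still between calls to the robot, and variables do not carry over. Pictures are saved under pics/ and viewed, about 12 in all and at most 16, crops included, and the job is handed in when it is done.

```bash
mkdir -p pics; ls; cat > h.py <<'E'
from workcell import *
import numpy as np, cv2
def save(c,n): cv2.imwrite(f'pics/{n}.png',cv2.cvtColor(c['img'],cv2.COLOR_RGB2BGR))
def c2w(c,obs=None):
    if 'cam_to_world' in c: return np.array(c['cam_to_world'])
    from scipy.spatial.transform import Rotation as R
    T=np.eye(4);T[:3,:3]=R.from_euler('xyz',obs['tcp_rot'],degrees=True).as_matrix();T[:3,3]=obs['ee_pos']
    return T@np.array(c['T_tool_cam'])
def ray(c,u,v,z,obs=None):
    "world point at height z on the ray of pixel u,v"
    K=np.array([[c['fx'],0,c['cx']],[0,c['fy'],c['cy']],[0,0,1.]])
    p=cv2.undistortPoints(np.array([[[u,v]]],float),K,np.array([c['k1'],0,0,0.]))[0,0]
    T=c2w(c,obs); d=T[:3,:3]@[p[0],p[1],1]; o=T[:3,3]
    return o+d*(z-o[2])/d[2]
E
python3 - <<'E'
from h import *
np.set_printoptions(precision=4,suppress=True)
o=get_obs();print(o['time'],o['ee_pos'],o['tcp_rot'],o['opening'],{k:v for k,v in o.items() if 'grasp' in k})
try: print(tcp_to_grasp)
except Exception as e: print(e)
for n in('scene','side'):
    c=camera(n);save(c,n+'0')
    T=np.array(c['cam_to_world']);print(n,T[:3,3],T[:3,2],c['fx'])
    for l in['uv_box','carrier','push_knob','lid_edge','knee_pad','sensor','cap_rest','cap_mid','sheet','glue_bottle','tape_roll','nest_1','blade_a_mid']:
        print(l,[(np.round(p['position'],4).tolist(),round(p['confidence'],2)) for p in pinpoint(c,l)])
E
```

```text
pics
0.0 [ 0.1718 -0.5222  0.1998] [-179.9232   -0.0006   18.2058] 0.08518080241120712 {}
0.0187
scene [ 0.1428 -1.0409  0.5756] [ 0.3998  0.828  -0.3932] 379.90761689465313
uv_box [([0.6045, -0.0986, -0.0001], 0.66), ([0.3209, -0.1825, -0.0001], 0.35)]Traceback (most recent call last):
  File "<stdin>", line 10, in <module>
ValueError: it knows: blade_a_mid, blade_b_mid, blade_c_mid, blade_d_mid, cap_mid, cap_rest, glue_bottle, knee_pad, lid_edge, nest, push_knob, sensor, sheet, tape_roll, uv_box
```

```bash
python3 - <<'E'
from h import *
np.set_printoptions(precision=4,suppress=True)
for n in('scene','side'):
    c=camera(n);save(c,n+'0')
    T=np.array(c['cam_to_world']);print(n,T[:3,3],T[:3,2],c['fx'])
    for l in['uv_box','push_knob','lid_edge','knee_pad','sensor','cap_rest','cap_mid','sheet','glue_bottle','tape_roll','nest','blade_a_mid']:
        print(l,[(np.round(p['position'],4).tolist(),round(p['confidence'],2)) for p in pinpoint(c,l)])
E
```

```text
scene [ 0.1428 -1.0409  0.5756] [ 0.3998  0.828  -0.3932] 379.90761689465313
uv_box [([0.6002, -0.1029, -0.0009], 0.57)]
push_knob [([0.5939, -0.052, 0.1312], 0.56), ([0.5933, -0.0949, 0.1035], 0.51), ([0.4607, -0.3839, 0.0111], 0.46)]
lid_edge [([0.6719, -0.1922, 0.2471], 0.65)]
knee_pad []
sensor [([0.4917, -0.169, 0.0966], 0.57)]
cap_rest [([0.4272, -0.0881, 0.0784], 0.92)]
cap_mid [([0.4944, -0.1705, 0.1092], 0.66)]
sheet [([0.4356, -0.357, 0.0001], 0.87)]
glue_bottle [([0.6782, -0.4039, -0.0027], 0.84)]
tape_roll [([0.3204, -0.1848, -0.0012], 0.83), ([0.5931, -0.0495, 0.1301], 0.33)]
nest [([0.6916, -0.0191, 0.1133], 0.98), ([0.642, -0.0552, 0.1103], 0.89), ([0.5941, -0.095, 0.1049], 0.81), ([0.5487, -0.137, 0.1105], 0.76)]
blade_a_mid [([0.3816, -0.26, 0.0119], 0.62)]
side [ 0.5114 -1.1285  0.9761] [ 0.0312  0.7439 -0.6675] 457.05511760269286
uv_box [([0.5987, -0.1008, -0.0036], 0.85)]
push_knob [([0.5931, -0.0509, 0.1324], 0.64)]
lid_edge [([0.6739, -0.1906, 0.2515], 0.62)]
knee_pad [([0.641, -0.0572, 0.1077], 0.33)]
sensor [([0.4922, -0.1701, 0.1006], 0.84)]
cap_rest [([0.4259, -0.0876, 0.0754], 0.96)]
cap_mid []
sheet [([0.4385, -0.3544, 0.0003], 0.56), ([0.6417, -0.0574, 0.1057], 0.39)]
glue_bottle [([0.6789, -0.4072, 0.0063], 0.85)]
tape_roll [([0.32, -0.1838, 0.0001], 0.71)]
nest [([0.6408, -0.0558, 0.108], 0.94), ([0.5389, -0.1353, 0.1085], 0.9), ([0.6903, -0.0216, 0.1068], 0.67), ([0.4278, -0.3201, 0.015], 0.43)]
blade_a_mid [([0.3887, -0.2612, 0.0129], 0.6), ([0.494, -0.1658, 0.1099], 0.16)]
```

View pics/scene0.png

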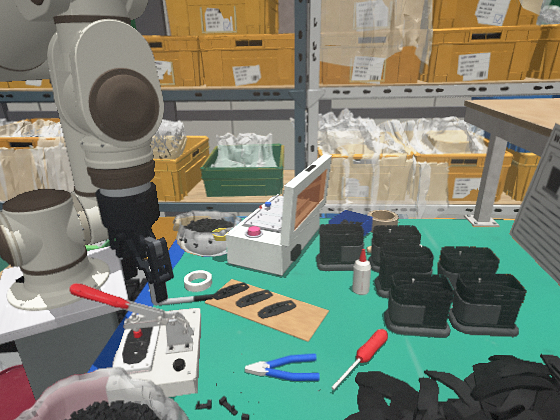

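View pics/side0.png

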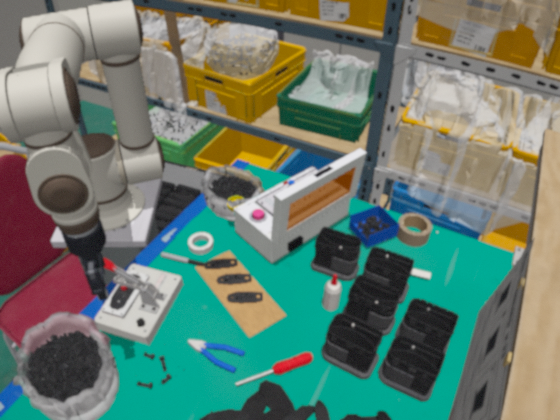

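```bash
python3 -m pendant '[[100,[0,0,50],[0,0,0]],[100,[50,30,100],[0,0,0]],[100,[100,60,140],[0,0,0]],[100,[150,90,160],[0,0,0]],[100,[200,130,160],[0,0,0]],[100,[230,165,160],[0,0,0]],[100,[230,165,160],[0,0,0]],[100,[230,165,160],[0,0,0]]]'; python3 - <<'E'
from h import *
np.set_printoptions(precision=4,suppress=True)
o=get_obs();c=camera('wrist');save(c,'w1')
print(np.array(c['T_tool_cam']),c['fx'],o['ee_pos'],o['tcp_rot'],o['q'])
for l in['blade_a_mid','sheet','cap_mid','cap_rest','nest','push_knob']:
    print(l,[(np.round(p['position'],4).tolist(),round(p['confidence'],2)) for p in pinpoint(c,l)])
for r in regions_of(c,'blade_a_mid'):
    m=r['region'].astype(np.uint8); cn=max(cv2.findContours(m,0,1)[0],key=cv2.contourArea)
    w=np.array([ray(c,*p[0],0.012,o)[:2]*1000 for p in cn],np.float32)
    print(r['confidence'],m.sum(),cv2.minAreaRect(w))
E
```

```text
time: 2.4
ee_pos: [0.4019, -0.3574, 0.3605]
tcp_rot: [180.0, 0.0, 18.3]
wrist_force: [0.9, 0.2, 0.5]
opening: 0.0853
[[-0.0008 -0.9604 -0.2787  0.0706]
 [ 1.     -0.0007 -0.0005  0.0008]
 [ 0.0003 -0.2787  0.9604 -0.1725]
 [ 0.      0.      0.      1.    ]] 300.5288179490588 [ 0.4019 -0.3574  0.3605] [179.9938   0.0153  18.2772] [-41.6292  11.1058  35.6486 114.5451  -0.0164 120.0936]
blade_a_mid [([0.3838, -0.2607, 0.0086], 0.57)]
sheet [([0.4363, -0.3558, 0.0044], 0.64)]
cap_mid [([0.4954, -0.1745, 0.1095], 0.67), ([0.6799, -0.4077, -0.0007], 0.53)]
cap_rest [([0.4253, -0.0856, 0.0768], 0.61)]
nest [([0.5475, -0.1344, 0.1122], 0.9)]
push_knob []
0.67 951 ((387.5829772949219, -264.2677001953125), (92.11217498779297, 35.692665100097656), 6.576161861419678)
0.29 3702 ((570.1092529296875, -83.52031707763672), (92.72100830078125, 143.20384216308594), 39.33599853515625)
```

View pics/w1.png

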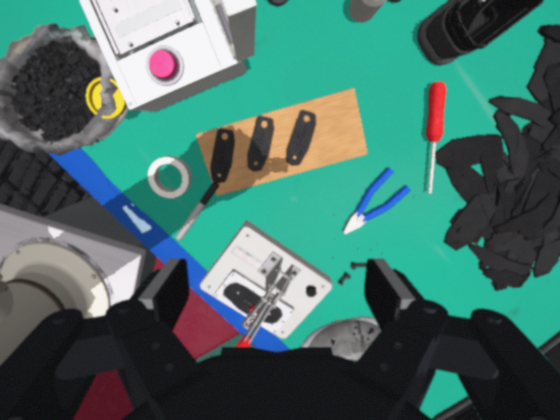

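```bash
python3 - <<'E'
from h import *
np.set_printoptions(precision=4,suppress=True)
o=get_obs();c=camera('wrist');s=camera('side')
hsv=cv2.cvtColor(c['img'],cv2.COLOR_RGB2HSV)
m=((hsv[...,2]<75)).astype(np.uint8); m[:, :195]=0;m[:,330:]=0;m[:105]=0;m[190:]=0
n,lab,st,_=cv2.connectedComponentsWithStats(m)
for i in range(1,n):
    if st[i,4]>300:
        cn=max(cv2.findContours((lab==i).astype(np.uint8),0,1)[0],key=cv2.contourArea)
        w=np.array([ray(c,*p[0],0.019,o)[:2]*1000 for p in cn],np.float32)
        print(st[i],cv2.minAreaRect(w))
# bowl
for z in(0.05,0.08,0.11): print(z,'wrist',ray(c,55,92,z,o),'side',ray(s,232,186,z),'wrist right rim',ray(c,122,110,z,o),'low', ray(c,70,150,z,o),'side right/near rim',ray(s,262,185,z),ray(s,235,215,z))
P=pinpoint(c,'cap_rest');print(P[0]['position'])
E
```

```text
[287 111  27  53 724] ((456.78045654296875, -382.15966796875), (28.8095703125, 86.43323516845703), 89.94709777832031)
[247 117  25  54 770] ((425.64959716796875, -319.7933044433594), (87.91752624511719, 31.467527389526367), 4.3870768547058105)
[208 129  26  61 948] ((379.70843505859375, -266.30963134765625), (107.16499328613281, 33.17314147949219), 5.459148406982422)
0.05 wrist [0.4098 0.009  0.05  ] side [0.4118 0.0287 0.05  ] wrist right rim [ 0.4141 -0.1012  0.05  ] low [ 0.3268 -0.0286  0.05  ] side right/near rim [0.5089 0.032  0.05  ] [ 0.4267 -0.1108  0.05  ]
0.08 wrist [ 0.4135 -0.0125  0.08  ] side [ 0.415  -0.0088  0.08  ] wrist right rim [ 0.4175 -0.1158  0.08  ] low [ 0.3356 -0.0477  0.08  ] side right/near rim [ 0.509  -0.0056  0.08  ] [ 0.4294 -0.1438  0.08  ]
0.11 wrist [ 0.4171 -0.034   0.11  ] side [ 0.4183 -0.0462  0.11  ] wrist right rim [ 0.4209 -0.1305  0.11  ] low [ 0.3444 -0.0669  0.11  ] side right/near rim [ 0.509  -0.0432  0.11  ] [ 0.4322 -0.1768  0.11  ]
[0.4238, -0.0886, 0.0777]
```

```bash
python3 -m pendant '[[100,[25,50,0],[0,0,10]],[100,[50,100,-30],[0,0,20]],[100,[75,150,-70],[0,0,20]],[100,[91,187,-110],[0,0,20]],[100,[91,187,-140],[0,0,20]],[100,[91,187,-140],[0,0,20]],[100,[91,187,-140],[0,0,20]]]'; python3 - <<'E'
from h import *
np.set_printoptions(precision=4,suppress=True)
o=get_obs();c=camera('wrist');save(c,'w2')
print(o['ee_pos'],o['tcp_rot'])
for l in['cap_mid','cap_rest','nest','push_knob','sensor','knee_pad','uv_box']:
    print(l,[(np.round(p['position'],4).tolist(),round(p['confidence'],2)) for p in pinpoint(c,l)])
E
```

```text
time: 3.82
ee_pos: [0.4928, -0.1712, 0.2221]
tcp_rot: [179.9, -0.0, 38.1]
wrist_force: [-0.1, -0.8, 0.4]
opening: 0.0856
[ 0.4928 -0.1712  0.2221] [179.9231  -0.0481  38.1432]
cap_mid [([0.4969, -0.1734, 0.1112], 0.82)]
cap_rest [([0.4242, -0.0894, 0.0794], 0.93), ([0.5938, -0.0983, -0.0015], 0.64)]
nest [([0.5945, -0.0989, 0.1063], 0.74), ([0.5481, -0.1332, 0.1106], 0.66)]
push_knob [([0.5988, -0.0512, 0.1304], 0.94)]
sensor [([0.4947, -0.1675, 0.097], 0.8)]
knee_pad []
uv_box [([0.5987, -0.0944, -0.0011], 0.65), ([0.4959, -0.1731, 0.1125], 0.46)]
```

View pics/w2.png

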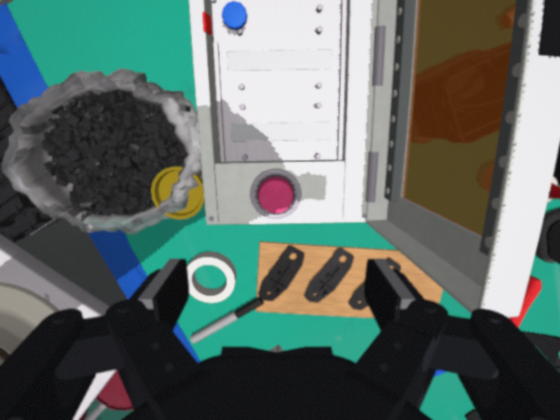

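```bash
python3 - <<'E'
from h import *
np.set_printoptions(precision=4,suppress=True)
o=get_obs();c=camera('wrist')
b=cv2.cvtColor(c['img'],cv2.COLOR_RGB2BGR)
cv2.imwrite('pics/crop1.png',cv2.resize(b[60:240,0:300],None,fx=2.6,fy=2.6,interpolation=2))
hsv=cv2.cvtColor(c['img'],cv2.COLOR_RGB2HSV)
def blob(lo,hi,z,roi):
    m=cv2.inRange(hsv,lo,hi);k=np.zeros_like(m);k[roi]=m[roi]
    cn=max(cv2.findContours(k,0,1)[0],key=cv2.contourArea);(u,v),r=cv2.minEnclosingCircle(cn)
    w=np.array([ray(c,*p[0],z,o)[:2]*1000 for p in cn],np.float32)
    print((u,v),r,cv2.minEnclosingCircle(w))
blob((150,120,60),(178,255,255),.117,np.s_[150:240,230:320])
blob((20,100,80),(35,255,255),.087,np.s_[150:240,130:220])
blob((100,120,80),(125,255,255),.130,np.s_[0:40,200:260])
E
```

```text
(275.5, 194.77272033691406) 18.412830352783203 ((495.9881896972656, -168.18911743164062), 17.798669815063477)
(169.5, 187.0) 23.585052490234375 ((428.2041015625, -79.73574829101562), 26.28244400024414)
(235.0, 14.0) 14.14223575592041 ((593.9652709960938, -50.751712799072266), 10.261642456054688)
```

View pics/crop1.png

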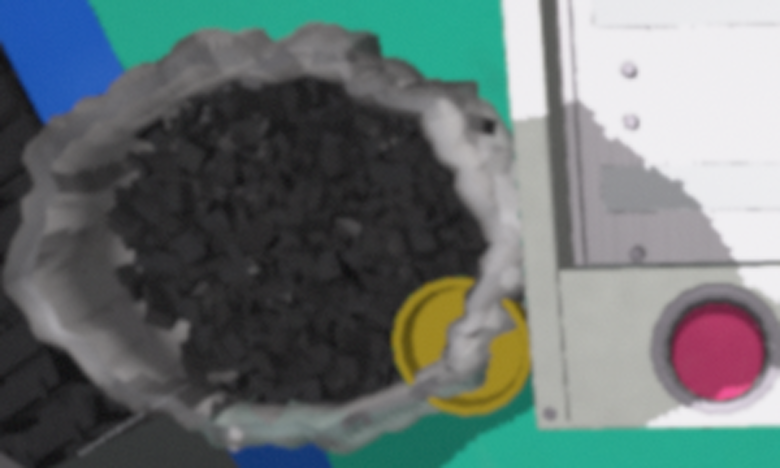

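```bash
python3 -m pendant '[[65,[3,2,-40],[0,0,0]],[65,[3,2,-80],[0,0,0]],[65,[3,2,-105],[0,0,0]],[65,[3,2,-116],[0,0,0]],[65,[3,2,-116],[0,0,0]],[65,[3,2,-116],[0,0,0]]]' 30; python3 -m pendant '[[30,[0,0,0],[0,0,0]],[30,[0,0,0],[0,0,0]],[30,[0,0,0],[0,0,0]],[30,[0,0,0],[0,0,0]],[30,[0,0,0],[0,0,0]]]' 30
```

```text
time: 5.03
ee_pos: [0.4963, -0.1691, 0.106]
tcp_rot: [179.9, -0.1, 38.2]
wrist_force: [-1.0, 1.1, 0.6]
opening: 0.0551
time: 5.65
ee_pos: [0.4962, -0.1691, 0.106]
tcp_rot: [179.9, -0.1, 38.2]
wrist_force: [-0.4, -0.5, 0.4]
opening: 0.0257
```

```bash
python3 -m pendant '[[60,[0,0,0],[0,0,0]],[60,[0,0,0],[0,0,0]],[65,[0,0,20],[0,0,0]],[65,[0,0,60],[0,0,0]],[65,[0,0,100],[0,0,0]],[65,[0,0,100],[0,0,0]]]' 30;  python3 - <<'E'
from h import *
o=get_obs();c=camera('wrist');save(c,'w3')
print(o['ee_pos'])
for l in['cap_mid','sensor']:
    print(l,[(np.round(p['position'],4).tolist(),round(p['confidence'],2)) for p in pinpoint(c,l)])
E
```

```text
time: 6.4
ee_pos: [0.4974, -0.1695, 0.2092]
tcp_rot: [179.7, -0.2, 38.2]
wrist_force: [-0.1, -0.5, -0.3]
opening: 0.0553
[ 0.49744798 -0.16947137  0.2092133 ]
cap_mid [([0.4966, -0.1727, 0.109], 0.82), ([0.5462, -0.1345, 0.1085], 0.53)]
sensor []
```

View pics/w3.png

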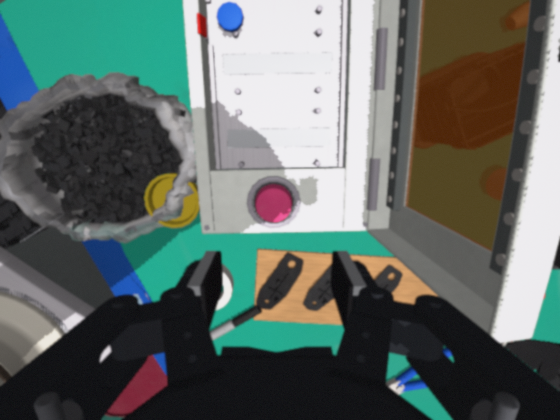

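```bash
python3 -m pendant '[[55,[-1,-1,-50],[0,0,0]],[55,[-1,-1,-90],[0,0,0]],[55,[-1,-1,-101],[0,0,0]],[55,[-1,-1,-106],[0,0,0]],[55,[-1,-1,-106],[0,0,0]],[55,[-1,-1,-106],[0,0,0]]]' 30; python3 -m pendant '[[30,[0,0,0],[0,0,0]],[30,[0,0,0],[0,0,0]],[30,[0,0,0],[0,0,0]],[30,[0,0,0],[0,0,0]],[30,[0,0,0],[0,0,0]]]' 30;  python3 - <<'E'
from h import *
o=get_obs();c=camera('wrist');s=camera('side')
b=np.hstack([c['img'][130:420,130:430],cv2.resize(s['img'][170:260,230:323],(300,290),interpolation=2)])
cv2.imwrite('pics/c4.png',cv2.cvtColor(b,cv2.COLOR_RGB2BGR))
E
```

```text
time: 7.3
ee_pos: [0.4958, -0.1702, 0.1004]
tcp_rot: [179.9, -0.1, 38.2]
wrist_force: [1.1, 0.5, 0.1]
opening: 0.0467
time: 7.92
ee_pos: [0.4957, -0.1702, 0.1003]
tcp_rot: [179.9, -0.1, 38.2]
wrist_force: [0.1, 0.6, 0.7]
opening: 0.0258
```

View pics/c4.png

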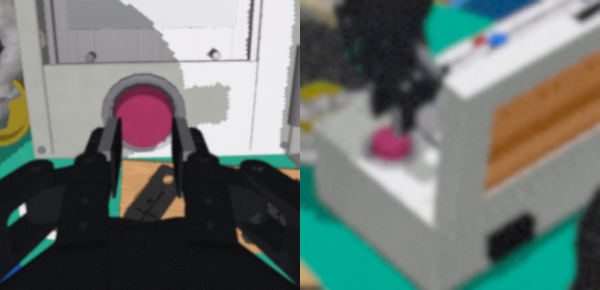

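```bash
cat >> h.py <<'E'
def px(c,P,obs=None):
    T=np.linalg.inv(c2w(c,obs)); q=T[:3,:3]@np.array(P)+T[:3,3]
    x,y=q[:2]/q[2]; f=1+c['k1']*(x*x+y*y)
    return np.array([c['fx']*x*f+c['cx'],c['fy']*y*f+c['cy']])
E
python3 - <<'E'
from h import *
o=get_obs();c=camera('wrist');s=camera('side');t=camera('scene')
out=[]
from scipy.spatial.transform import Rotation as R
Rm=R.from_euler('xyz',o['tcp_rot'],degrees=True).as_matrix()
for cam in(t,s):
    u=px(cam,o['ee_pos']);k=4
    x0,y0=int(u[0])-45,int(u[1])-65
    im=cv2.resize(cam['img'][y0:y0+110,x0:x0+95],None,fx=k,fy=k,interpolation=2)
    for dz,col in((0,(255,255,0)),(.0187,(0,255,0)),(.04,(0,255,255))):
        for sy in(-1,1):
            q=(px(cam,np.array(o['ee_pos'])+[0,0,dz]+Rm[:,1]*sy*.0129)-[x0,y0])*k
            cv2.circle(im,tuple(int(v) for v in q),3,col,-1)
    out.append(im)
b=np.hstack(out);cv2.imwrite('pics/c5.png',cv2.cvtColor(b,cv2.COLOR_RGB2BGR))
for sy in(-1,1):
  for dz in(0,-.0187,-.04):
    print(sy,dz,px(c,np.array(o['ee_pos'])+Rm@[.011,sy*.0129,dz],o))
E
```

```text
-1 0 [254.03214981 224.17621084]
-1 -0.0187 [251.59376185 235.31157253]
-1 -0.04 [248.08606004 251.35655723]
1 0 [296.570987   224.15049478]
1 -0.0187 [298.76709802 235.28501642]
1 -0.04 [301.92645885 251.32983762]
```

View pics/c5.png

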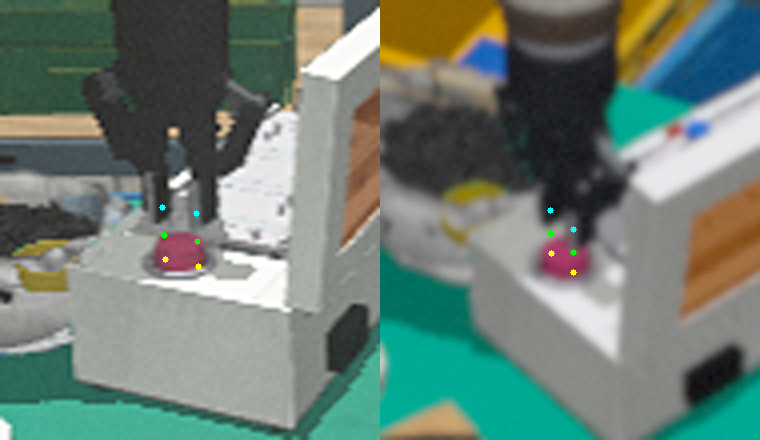

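```bash
python3 -m pendant '[[30,[0,0,-3],[0,0,0]],[30,[0,0,-5],[0,0,0]],[30,[0,0,-5],[0,0,0]]]'; python3 -m pendant '[[30,[0,0,-2],[0,0,0]],[30,[0,0,-4],[0,0,0]],[30,[0,0,-4],[0,0,0]]]'
```

```text
time: 8.55
ee_pos: [0.4955, -0.1701, 0.095]
tcp_rot: [179.9, -0.1, 38.2]
wrist_force: [0.3, -0.4, -0.4]
opening: 0.0253
time: 8.93
ee_pos: [0.4955, -0.1701, 0.0908]
tcp_rot: [179.9, -0.1, 38.2]
wrist_force: [0.6, 0.6, -0.2]
opening: 0.0254
```

```bash
python3 - <<'E'
from h import *
o=get_obs(); print(o['ee_pos'],o['q'],o['tcp_rot'])
E
```

```text
[ 0.49547085 -0.17013919  0.09083062] [-1.89521073e+01  5.07180503e-01 -6.68689242e+00  8.26921497e+01
  3.39968490e-04  1.22885486e+02] [ 1.79904639e+02 -6.20622048e-02  3.81624584e+01]
```

```bash
for i in 1 2 3; do python3 -m pendant '[[30,[0,0,-2],[0,0,0]],[30,[0,0,-3],[0,0,0]],[30,[0,0,-3],[0,0,0]]]' | egrep 'ee_pos|force'; done
```

```text
ee_pos: [0.4954, -0.1701, 0.0877]
wrist_force: [0.2, -0.1, 0.7]
ee_pos: [0.4955, -0.1702, 0.0853]
wrist_force: [-1.7, -0.6, 4.8]
ee_pos: [0.4958, -0.1702, 0.085]
wrist_force: [-7.3, 3.1, 21.2]
```

```bash
python3 -m pendant '[[30,[0,0,10],[0,0,0]],[55,[0,0,15],[0,0,0]],[55,[0,0,15],[0,0,0]],[55,[0,0,15],[0,0,0]],[55,[0,0,5],[0,0,0]],[55,[0,0,-5],[0,0,0]],[55,[0,0,-8],[0,0,0]],[55,[0,0,-8],[0,0,0]],[30,[0,0,-8],[0,0,0]],[30,[0,0,-8],[0,0,0]],[30,[0,0,-8],[0,0,0]],[30,[0,0,-8],[0,0,0]]]' 30
```

```text
time: 11.55
ee_pos: [0.496, -0.1703, 0.0775]
tcp_rot: [179.7, -0.2, 38.2]
wrist_force: [0.2, 1.1, 5.5]
opening: 0.0315
```

```bash
python3 -m pendant '[[30,[0,0,0],[0,0,0]],[30,[0,0,0],[0,0,0]]]';  python3 - <<'E'
from h import *
o=get_obs();t=camera('scene');c=camera('wrist')
u=px(t,o['ee_pos']);x0,y0=int(u[0])-45,int(u[1])-60
b=np.hstack([c['img'][130:420,130:430],cv2.resize(t['img'][y0:y0+90,x0:x0+93],(300,290),interpolation=2)])
cv2.imwrite('pics/c6.png',cv2.cvtColor(b,cv2.COLOR_RGB2BGR))
E
```

```text
time: 11.8
ee_pos: [0.496, -0.1703, 0.0775]
tcp_rot: [179.7, -0.2, 38.2]
wrist_force: [-0.5, 0.1, 3.8]
opening: 0.0312
```

View pics/c6.png

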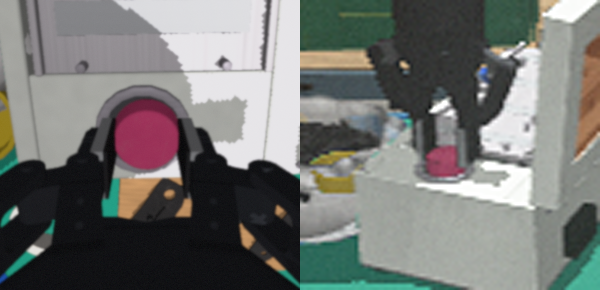

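```bash
python3 -m pendant '[[30,[0,0,5],[0,0,0]],[30,[0,0,25],[0,0,0]],[30,[0,0,50],[0,0,0]],[30,[0,0,60],[0,0,0]],[30,[0,0,60],[0,0,0]]]';  python3 - <<'E'
from h import *
o=get_obs();t=camera('scene');c=camera('wrist')
u=px(t,o['ee_pos']);x0,y0=int(u[0])-45,int(u[1])-60
b=np.hstack([c['img'][130:420,130:430],cv2.resize(t['img'][y0:y0+90,x0:x0+93],(300,290),interpolation=2)])
cv2.imwrite('pics/c7.png',cv2.cvtColor(b,cv2.COLOR_RGB2BGR))
print([(np.round(p['position'],4).tolist(),round(p['confidence'],2)) for p in pinpoint(c,'cap_mid')],[(np.round(p['position'],4).tolist(),round(p['confidence'],2)) for p in pinpoint(t,'cap_mid')],o['ee_pos'])
E
```

```text
time: 12.52
ee_pos: [0.4963, -0.1704, 0.1377]
tcp_rot: [179.7, -0.2, 38.2]
wrist_force: [-0.7, -0.6, -0.7]
opening: 0.0314
[([0.4938, -0.174, 0.1724], 0.97)] [([0.4957, -0.1726, 0.1701], 0.62), ([0.5956, -0.0455, 0.1306], 0.55)] [ 0.49630093 -0.17036537  0.13773841]
```

View pics/c7.png

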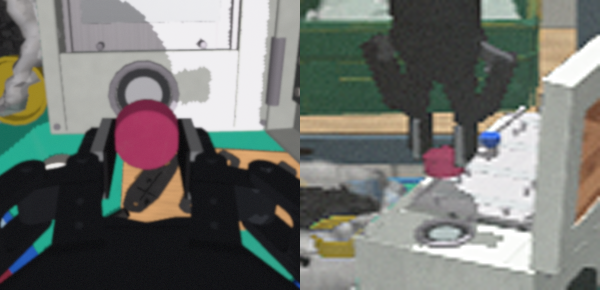

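```bash
python3 -m pendant '[[30,[0,0,10],[0,0,10]],[30,[-15,18,10],[0,0,20]],[30,[-30,36,10],[0,0,30]],[30,[-45,54,10],[0,0,40]],[30,[-60,72,10],[0,0,50]],[30,[-70,83,10],[0,0,60]],[30,[-70,83,10],[0,0,70]],[30,[-70,83,10],[0,0,80]],[30,[-70,83,10],[0,0,90]],[30,[-70,83,0],[0,0,90]],[30,[-70,83,-20],[0,0,90]],[30,[-70,83,-30],[0,0,90]],[30,[-70,83,-30],[0,0,90]]]';  python3 - <<'E'
from h import *
o=get_obs();c=camera('wrist');save(c,'w8')
for l in('cap_mid','cap_rest','nest','push_knob','sensor'):print(l,[(np.round(p['position'],4).tolist(),round(p['confidence'],2)) for p in pinpoint(c,l)])
E
```

```text
time: 14.35
ee_pos: [0.425, -0.087, 0.1055]
tcp_rot: [179.9, -0.2, 128.1]
wrist_force: [0.5, 0.5, 0.1]
opening: 0.0309
cap_mid [([0.4252, -0.0906, 0.1392], 0.62)]
cap_rest [([0.4274, -0.0879, 0.0753], 0.94)]
nest [([0.5486, -0.1322, 0.108], 0.76), ([0.6422, -0.0607, 0.1078], 0.61)]
push_knob [([0.5971, -0.051, 0.1279], 0.6)]
sensor []
```

View pics/w8.png

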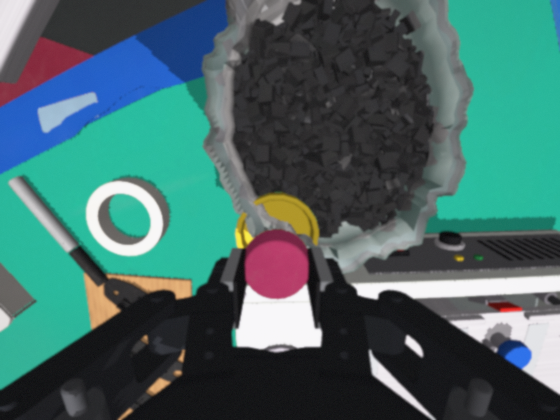

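```bash
python3 -m pendant '[[30,[1,2,-20],[0,0,0]],[30,[1,2,-38],[0,0,0]],[30,[1,2,-44],[0,0,0]],[30,[1,2,-47],[0,0,0]],[30,[1,2,-47],[0,0,0]]]'
```

```text
time: 15.28
ee_pos: [0.427, -0.0852, 0.0603]
tcp_rot: [179.8, -0.1, 128.1]
wrist_force: [-0.1, -0.7, 0.1]
opening: 0.0311
```

```bash
python3 -m pendant '[[30,[-1,-1,-3],[0,0,0]],[30,[-1,-1,-3],[0,0,0]],[42,[-1,-1,-3],[0,0,0]],[50,[-1,-1,-3],[0,0,0]],[50,[-1,-1,-3],[0,0,0]],[50,[-1,-1,-3],[0,0,0]]]'; python3 -m pendant '[[50,[0,0,20],[0,0,0]],[50,[0,0,60],[0,0,0]],[50,[0,0,110],[0,0,0]],[60,[0,0,150],[0,0,0]],[60,[0,0,150],[0,0,0]]]';  python3 - <<'E'
from h import *
o=get_obs();c=camera('wrist');save(c,'w9');t=camera('scene')
for l in('cap_mid','cap_rest','nest','push_knob'):print(l,[(np.round(p['position'],4).tolist(),round(p['confidence'],2)) for p in pinpoint(c,l)])
E
```

```text
time: 16.02
ee_pos: [0.4261, -0.0862, 0.0573]
tcp_rot: [179.8, -0.1, 128.1]
wrist_force: [-0.8, 0.4, 0.0]
opening: 0.0422
time: 16.65
ee_pos: [0.4273, -0.0865, 0.2103]
tcp_rot: [179.6, 0.1, 128.1]
wrist_force: [-0.0, -0.6, -0.6]
opening: 0.0511
cap_mid [([0.4262, -0.0898, 0.0869], 0.93)]
cap_rest [([0.4253, -0.0846, 0.0799], 0.7)]
nest [([0.5941, -0.0988, 0.1072], 0.74), ([0.6446, -0.0576, 0.109], 0.74), ([0.5478, -0.1353, 0.1109], 0.73), ([0.6923, -0.0169, 0.1088], 0.69)]
push_knob [([0.6011, -0.0504, 0.1283], 0.65), ([0.5453, -0.1344, 0.1119], 0.49)]
```

View pics/w9.png

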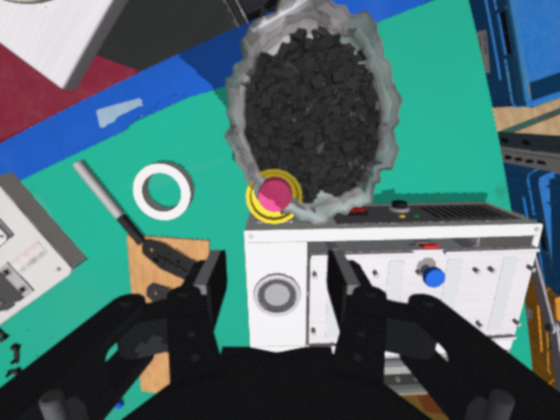

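```bash
python3 -m pendant '[[60,[0,-40,0],[0,0,10]],[60,[0,-90,0],[0,0,20]],[60,[0,-140,0],[0,0,30]],[60,[0,-190,-10],[0,0,40]],[60,[-7,-234,-30],[0,0,50]],[60,[-7,-234,-30],[0,0,56]],[60,[-7,-234,-30],[0,0,56]],[60,[-7,-234,-30],[0,0,56]]]';  cat > bl.py <<'E'
from h import *
o=get_obs();c=camera('wrist')
print(o['ee_pos'],o['tcp_rot'])
save(c,'last')
print([(np.round(p['position'],4).tolist(),round(p['confidence'],2)) for p in pinpoint(c,'blade_a_mid')])
hsv=cv2.cvtColor(c['img'],cv2.COLOR_RGB2HSV)
poly=np.array([px(c,P,o) for P in((.29,-.24,.019),(.54,-.225,.019),(.54,-.46,.019),(.29,-.46,.019))],np.int32)
k=np.zeros(hsv.shape[:2],np.uint8);cv2.fillPoly(k,[poly],1)
m=((hsv[...,2]<70)&(k>0)).astype(np.uint8)
m=cv2.morphologyEx(m,cv2.MORPH_OPEN,np.ones((9,9)))
n,lab,st,_=cv2.connectedComponentsWithStats(m)
for i in range(1,n):
    if 600<st[i,4]<8000:
        cn=max(cv2.findContours((lab==i).astype(np.uint8),0,1)[0],key=cv2.contourArea)
        w=np.array([ray(c,*p[0],0.019,o)[:2]*1000 for p in cn],np.float32)
        r=cv2.minAreaRect(w);print(st[i],np.round(r[0],1),np.round(r[1],1),round(r[2],1))
E
python3 bl.py
```

```text
time: 17.95
ee_pos: [0.4186, -0.3198, 0.1761]
tcp_rot: [179.8, -0.2, -176.0]
wrist_force: [0.2, -0.1, -0.7]
opening: 0.0511
[ 0.41864581 -0.31976369  0.17608498] [ 1.79818888e+02 -1.71353761e-01 -1.75960123e+02]
[([0.3846, -0.2609, 0.008], 0.78)]
[ 313  119   30   73 1802] [ 378.6 -266.6] [78.  32.1] 5.8
[262 164  29  41 883] [ 414.  -320.7] [45.4 31.3] 3.9
```

View pics/last.png

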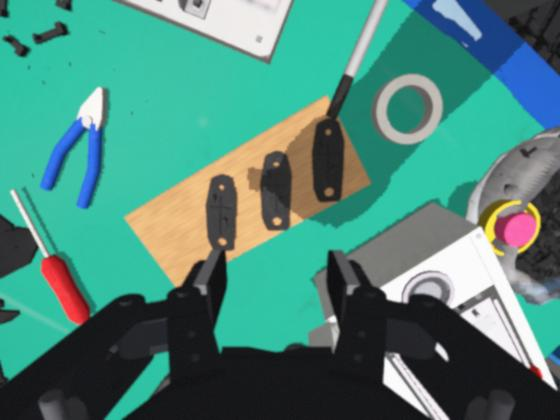

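```bash
sed -i 's/V<70//; s/hsv\[...,2\]<70/hsv[...,2]<TH/; s/^m=cv2.morph.*/m=cv2.morphologyEx(cv2.morphologyEx(m,cv2.MORPH_CLOSE,np.ones((5,5))),cv2.MORPH_OPEN,np.ones((7,7)));m[px(c,(.44,-.3,.02),o)[1].astype(int)+95:]=0/; s/^from h import \*/from h import *\nimport sys;TH=int(sys.argv[1])/' bl.py; python3 bl.py 65;python3 bl.py 80
```

```text
[ 0.41882216 -0.31969416  0.17636871] [ 1.79839209e+02 -1.48261454e-01 -1.75894412e+02]
[([0.383, -0.2592, 0.0082], 0.88)]
[ 313   77   37  119 2382] [ 360.1 -267.2] [125.6  33.6] 2.4
[261 161  30  44 906] [ 412.6 -321.4] [48.7 32.2] 3.3
[ 0.41879916 -0.31975627  0.17639303] [ 1.79841292e+02 -1.48037584e-01 -1.75861391e+02]
[([0.3874, -0.2616, 0.0096], 0.89)]
[ 313   77   38  123 2561] [ 362.3 -266.8] [130.4  34.6] 2.2
[ 261  153   30   69 1648] [ 418.4 -321. ] [77.6 32.5] 4.8
[ 208  176   27   64 1484] [ 446.8 -381.7] [75.6 30.3] 1.8
```

```bash
python3 - <<'E'
from h import *
o=get_obs();c=camera('wrist')
for n,A,B in(('a',(329,119),(327.5,201)),('b',(275,152),(276.5,230)),('c',(220,175),(222.5,250))):
    p,q=ray(c,*A,.018,o)[:2]*1000,ray(c,*B,.018,o)[:2]*1000
    d=q-p;print(n,p.round(1),q.round(1),'mid',((p+q)/2).round(1),'len',np.hypot(*d).round(1),'ang',np.degrees(np.arctan2(d[1],d[0])).round(1))
E
```

```text
a [ 339.9 -269.7] [ 429.4 -261. ] mid [ 384.6 -265.3] len 90.0 ang 5.6
b [ 378.8 -324.5] [ 468.5 -316.4] mid [ 423.6 -320.5] len 90.1 ang 5.2
c [ 408.2 -383.7] [ 498.4 -378.9] mid [ 453.3 -381.3] len 90.3 ang 3.0
```

```bash
python3 -m pendant '[[52,[17,-30,-30],[0,0,-1]],[52,[35,-61,-80],[0,0,-1]],[52,[35,-61,-130],[0,0,-1]],[52,[35,-61,-170],[0,0,-1]],[52,[35,-61,-190],[0,0,-1]],[52,[35,-61,-200],[0,0,-1]],[52,[35,-61,-202],[0,0,-1]],[52,[35,-61,-202],[0,0,-1]]]'; python3 -m pendant '[[30,[0,0,0],[0,0,0]],[30,[0,0,0],[0,0,0]],[30,[0,0,0],[0,0,0]],[30,[0,0,0],[0,0,0]],[30,[0,0,0],[0,0,0]]]' 40
```

```text
time: 19.3
ee_pos: [0.4542, -0.3813, -0.0247]
tcp_rot: [179.9, -0.1, -176.9]
wrist_force: [0.5, 0.3, -0.8]
opening: 0.0444
time: 19.92
ee_pos: [0.4547, -0.3817, -0.0238]
tcp_rot: [180.0, -0.0, -176.9]
wrist_force: [-0.7, -0.5, 6.1]
opening: 0.0335
```

```bash
python3 -m pendant '[[30,[0,0,20],[0,0,0]],[30,[0,0,70],[0,0,0]],[30,[0,0,125],[0,0,0]],[30,[-5,20,175],[0,0,0]],[30,[-15,70,190],[0,0,-10]],[30,[-25,120,190],[0,0,-20]],[30,[-25,170,190],[0,0,-30]],[30,[0,200,190],[0,0,-40]],[30,[45,225,190],[0,0,-50]],[30,[95,255,190],[0,0,-54.5]],[30,[140,287,190],[0,0,-54.5]],[30,[188,324,190],[0,0,-54.5]],[30,[188,324,190],[0,0,-54.5]],[30,[188,324,170],[0,0,-54.5]],[30,[188,324,160],[0,0,-54.5]],[30,[188,324,160],[0,0,-54.5]]]';  python3 - <<'E'
from h import *
o=get_obs();c=camera('wrist');save(c,'w11')
for l in('nest','push_knob','blade_a_mid'):print(l,[(np.round(p['position'],4).tolist(),round(p['confidence'],2)) for p in pinpoint(c,l)])
print(o['opening'],o['tcp_rot'],o['q'])
E
```

```text
time: 21.92
ee_pos: [0.6419, -0.0581, 0.1357]
tcp_rot: [-180.0, -0.1, 128.6]
wrist_force: [-0.8, 0.2, -0.9]
opening: 0.0333
nest [([0.6907, -0.0151, 0.1088], 0.97), ([0.6427, -0.0595, 0.1078], 0.9), ([0.5934, -0.0951, 0.1057], 0.85), ([0.5459, -0.1349, 0.1112], 0.82)]
push_knob [([0.5996, -0.0481, 0.1314], 0.96), ([0.6397, -0.0599, 0.11], 0.5)]
blade_a_mid [([0.5971, -0.0473, 0.1313], 0.73)]
0.033338224261129284 [-1.79986028e+02 -8.25881498e-02  1.28616837e+02] [-5.19932726e+00  1.74770090e+01  1.73657662e+01  8.99560188e+01
  4.99189258e-02  4.61837962e+01]
```

View pics/w11.png

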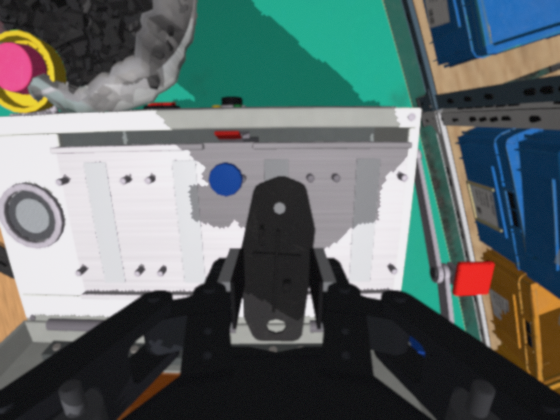

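```bash
cat > pins.py <<'E'
from h import *
from scipy.optimize import least_squares
np.set_printoptions(precision=2,suppress=True)
o=get_obs();c=camera('wrist')
g=cv2.cvtColor(c['img'],cv2.COLOR_RGB2GRAY).astype(float)
def dot(u,v,r=5):
    u,v=int(u),int(v);w=g[v-r:v+r+1,u-r:u+r+1];w=np.clip(np.median(w)-15-w,0,None)
    yy,xx=np.mgrid[-r:r+1,-r:r+1];return (u+(w*xx).sum()/w.sum(),v+(w*yy).sum()/w.sum()) if w.sum()>0 else None
F=[(1,-1,-1,64,180),(1,1,-1,126,179),(2,-1,-1,151,178),(3,1,-1,310,177),(4,-1,-1,335,177),(4,1,-1,403,176),(1,-1,1,82,270),(1,1,1,140,271),(2,-1,1,162,270),(4,1,1,392,267)]
M,W=[],[]
for k,sy,sx,u,v in F:
    d=dot(u,v); print((u,v),d and np.round(d,1))
    if d: M.append([34*sx,(k-2.5)*62+22.5*sy]);W.append(ray(c,*d,.114,o)[:2]*1000)
M,W=np.array(M),np.array(W)
f=lambda p:(np.c_[np.cos(p[2])*M[:,0]-np.sin(p[2])*M[:,1]+p[0],np.sin(p[2])*M[:,0]+np.cos(p[2])*M[:,1]+p[1]]-W)
r=least_squares(lambda p:f(p).ravel(),[619,-77,-.9],loss='soft_l1');p=r.x
print('centre',p[:2],'yaw',np.degrees(p[2]));print(f(p))
for k in(1,2,3,4): print(k,p[0]-np.sin(p[2])*(k-2.5)*62,p[1]+np.cos(p[2])*(k-2.5)*62)
for v in(190,220,250,280,300):
    row=g[v];u=280
    L=u
    while row[L]<75 and L>200:L-=1
    Rr=u
    while row[Rr]<75 and Rr<360:Rr+=1
    print(v,L,Rr,ray(c,(L+Rr)/2,v,o['ee_pos'][2]+.043,o)[:2]*1000)
print('blade tip end',ray(c,279.5,177.5,o['ee_pos'][2]+.043,o)[:2]*1000,'tail',ray(c,275,338,o['ee_pos'][2]+.043,o)[:2]*1000,o['ee_pos'])
print('knee pad',ray(c,474,278,.13,o),ray(c,474,278,.2,o))
E
python3 pins.py
```

```text
(64, 180) [ 64.2 178.8]
(126, 179) [126.9 177.5]
(151, 178) [151.1 176.8]
(310, 177) [306.7 174.2]
(335, 177) [331.6 174.4]
(403, 176) [399.  174.3]
(82, 270) [ 82.2 267.9]
(140, 271) [139.8 268.2]
(162, 270) [162.2 267.8]
(392, 267) [389.1 265.5]
centre [616.97 -74.95] yaw -50.815700129340456
[[-2.18 -0.81]
 [-1.61 -0.43]
 [-1.16 -0.32]
 [ 2.06  1.85]
 [ 2.34  2.36]
 [ 2.17  2.56]
 [-1.1  -1.62]
 [-0.44 -0.96]
 [-0.02 -1.02]
 [ 3.25  1.66]]
1 544.8821182369608 -133.71052179838162
2 592.9394123890285 -94.53787217161218
3 640.9967065410962 -55.36522254484274
4 689.0540006931639 -16.192572918073296
190 253 306 [617.8  -25.08]
220 247 313 [626.68 -35.78]
250 236 317 [634.64 -48.29]
280 228 325 [644.46 -60.6 ]
300 244 305 [650.63 -69.92]
blade tip end [614.32 -20.74] tail [665.02 -87.6 ] [ 0.64 -0.06  0.14]
knee pad [0.77 0.   0.13] [ 0.7 -0.   0.2]
```

```bash
python3 - <<'E'
s=open('pins.py').read()
s=s.replace("    d=dot(u,v);","    d=dot(u,v,6)\n    for _ in range(4):\n        d=d and dot(round(d[0]),round(d[1]),5)\n   ")
s=s.replace("[619,-77,-.9]","[619,-77,-.9,1]").replace("np.cos(p[2])*M[:,0]-np.sin(p[2])*M[:,1]","p[3]*(np.cos(p[2])*M[:,0]-np.sin(p[2])*M[:,1])").replace("np.sin(p[2])*M[:,0]+np.cos(p[2])*M[:,1]","p[3]*(np.sin(p[2])*M[:,0]+np.cos(p[2])*M[:,1])").replace("np.degrees(p[2]))","np.degrees(p[2]),'scale',p[3])")
open('pins.py','w').write(s)
E
python3 pins.py
```

```text
(64, 180) [ 64.  178.9]
(126, 179) [126.7 177.5]
(151, 178) [151.  176.9]
(310, 177) [306.6 174.5]
(335, 177) [331.5 174.5]
(403, 176) [397.5 174.3]
(82, 270) [ 82.1 267.8]
(140, 271) [139.8 267.7]
(162, 270) [162.1 267.7]
(392, 267) [388.8 265.5]
centre [616.14 -75.34] yaw -50.73766392075633 scale 0.9725430801584726
[[ 0.09 -0.05]
 [-0.28 -0.43]
 [-0.28 -0.58]
 [ 0.51 -0.05]
 [ 0.49  0.09]
 [ 0.16  0.11]
 [ 0.08  0.51]
 [-0.09  0.08]
 [-0.16  0.05]
 [-0.47  0.22]]
1 544.1356547665234 -134.19750110602266
2 592.1395516525292 -94.95943433716005
3 640.143448538535 -55.72136756829746
4 688.1473454245408 -16.483300799434865
190 253 306 [617.84 -25.02]
220 246 313 [626.54 -35.86]
250 236 318 [634.86 -48.08]
280 228 325 [644.5  -60.54]
300 244 305 [650.68 -69.85]
blade tip end [614.36 -20.68] tail [665.06 -87.54] [ 0.64 -0.06  0.14]
knee pad [0.77 0.   0.13] [0.7 0.  0.2]
```

```bash
sed -i 's/\*d,.114,o/*d,.108,o/' pins.py; python3 pins.py | sed -n '/centre/p;/^[1-4] /p;/^190/p;/^220/p;/tip/p'
```

```text
centre [616.72 -77.53] yaw -50.755554067001654 scale 1.0023220525721144
1 544.6921534913279 -136.36906938409092
2 592.7082998077674 -97.14599335838541
3 640.7244461242069 -57.92291733267989
4 688.7405924406464 -18.69984130697437
190 253 306 [617.86 -24.96]
220 247 313 [626.74 -35.66]
blade tip end [614.38 -20.62] tail [665.09 -87.47] [ 0.64 -0.06  0.14]
```

```bash
python3 -m pendant '[[30,[-1.6,-1.3,-15],[0,0,0.6]],[30,[-1.6,-1.3,-30],[0,0,0.6]],[30,[-1.6,-1.3,-38],[0,0,0.6]],[30,[-1.6,-1.3,-38],[0,0,0.6]],[30,[-1.6,-1.3,-38],[0,0,0.6]]]'; cat > fit.py <<'E'
# blade in hand against the pins of nest K, in the camera frame; nests predicted then dots refined
from h import *
import sys
from scipy.optimize import least_squares
np.set_printoptions(precision=2,suppress=True)
K=int(sys.argv[1]);o=get_obs();c=camera('wrist')
g=cv2.cvtColor(c['img'],cv2.COLOR_RGB2GRAY).astype(float)
def dot(u,v,r):
    u,v=int(round(u)),int(round(v))
    if not(r<u<559-r and r<v<419-r):return None
    w=g[v-r:v+r+1,u-r:u+r+1];w=np.clip(np.median(w)-15-w,0,None);s=w.sum()
    yy,xx=np.mgrid[-r:r+1,-r:r+1];return (u+(w*xx).sum()/s,v+(w*yy).sum()/s) if s>60 else None
y0=np.radians(-50.76)
def tf(p,M):return np.c_[np.cos(p[2])*M[:,0]-np.sin(p[2])*M[:,1]+p[0],np.sin(p[2])*M[:,0]+np.cos(p[2])*M[:,1]+p[1]]
p=np.array([616.7,-77.5,y0])
for it in range(2):
    M,W=[],[]
    for k in(1,2,3,4):
        for sy in(-1,1):
            for sx in(-1,1):
                m=np.array([34*sx,(k-2.5)*62+22.5*sy]);u=px(c,np.r_[tf(p,m[None])[0]/1000,.108],o)
                if u[1]>300 or abs(m[1]-(K-2.5)*62)<20: continue
                d=dot(*u,7)
                for _ in range(3): d=d and dot(*d,5)
                if d and np.hypot(*(np.array(d)-u))<7: M.append(m);W.append(ray(c,*d,.108,o)[:2]*1000)
    M,W=np.array(M),np.array(W)
    r=least_squares(lambda q:(tf(q,M)-W).ravel(),p,loss='soft_l1');p=r.x
e=tf(p,M)-W;print(len(M),'rms',np.sqrt((e**2).mean()),'max',abs(e).max(),'centre',p[:2],'yaw',np.degrees(p[2]))
N=tf(p,np.array([[0,(K-2.5)*62]]))[0];n=np.array([-np.sin(p[2]),np.cos(p[2])]);x=np.array([n[1],-n[0]])
T=np.array(o['ee_pos'][:2])*1000;print('nest',N,'tcp rel x,y',(T-N)@x,(T-N)@n,'tool yaw',o['tcp_rot'][2],'z',o['ee_pos'][2])
zt=o['ee_pos'][2]+.043
for s in(46,40,34,28):
    u,v=px(c,np.r_[(T-x*s)/1000,zt],o);v=int(v);row=g[v];L=R=int(u)
    while row[L]<75 and L>180:L-=1
    while row[R]<75 and R<380:R+=1
    B=ray(c,(L+R)/2,v,zt,o)[:2]*1000;print('at',s,'row',v,L,R,'blade lateral rel nest',(B-N)@n)
E
python3 fit.py 3
```

```text
time: 22.9
ee_pos: [0.6415, -0.0592, 0.0992]
tcp_rot: [179.9, 0.0, 129.2]
wrist_force: [-0.9, 0.3, 0.0]
opening: 0.0335
8 rms 0.4389019296748051 max 1.156739126742707 centre [616.6  -77.69] yaw -50.67287799670365
nest [640.58 -58.04] tcp rel x,y 1.4228659714004332 -0.03870576520521641 tool yaw 129.2426868256664 z 0.09917980955246473
at 46 row 179 270 292 blade lateral rel nest 1.6413610484335455
at 40 row 193 252 307 blade lateral rel nest 0.9911681074168902
at 34 row 206 277 277 blade lateral rel nest -0.1224383166947946
at 28 row 218 247 312 blade lateral rel nest 0.99911482229715
```

```bash
python3 -m pendant '[[30,[-0.8,-0.6,-6],[0,0,0]],[30,[-0.8,-0.6,-11],[0,0,0]],[30,[-0.8,-0.6,-15],[0,0,0]],[30,[-0.8,-0.6,-17],[0,0,0]],[30,[-0.8,-0.6,-19],[0,0,0]],[30,[-0.8,-0.6,-19],[0,0,0]]]'
```

```text
time: 23.7
ee_pos: [0.6408, -0.0597, 0.0804]
tcp_rot: [179.9, 0.0, 129.2]
wrist_force: [0.0, 0.9, -0.3]
opening: 0.0333
```

```bash
python3 -m pendant '[[42,[0,0,0],[0,0,0]],[46,[0,0,0],[0,0,0]],[48,[0,0,0],[0,0,0]],[48,[0,0,0],[0,0,0]],[50,[0,0,10],[0,0,0]],[50,[0,0,30],[0,0,0]],[50,[-5,5,60],[0,0,0]],[50,[-10,10,70],[0,0,0]],[50,[-10,10,70],[0,0,0]]]'; python3 - <<'E'
from h import *
o=get_obs();c=camera('wrist');t=camera('scene');s=camera('side');save(c,'w12')
for cam in(c,t,s):print('blade',[(np.round(p['position'],4).tolist(),round(p['confidence'],2)) for p in pinpoint(cam,'blade_a_mid')],'nest',[(np.round(p['position'],4).tolist(),round(p['confidence'],2)) for p in pinpoint(cam,'nest')])
g=cv2.cvtColor(c['img'],cv2.COLOR_RGB2GRAY)
for r in regions_of(c,'blade_a_mid'):
    m=r['region'].astype(np.uint8); cn=max(cv2.findContours(m,0,1)[0],key=cv2.contourArea)
    for z in(.123,):
        w=np.array([ray(c,*p[0],z,o)[:2]*1000 for p in cn],np.float32); print(round(r['confidence'],2),m.sum(),z,cv2.minAreaRect(w),cv2.boundingRect(cn))
E
```

```text
time: 24.82
ee_pos: [0.631, -0.0494, 0.1511]
tcp_rot: [179.8, 0.1, 129.3]
wrist_force: [-0.6, 0.1, -0.6]
opening: 0.0431
blade [] nest [([0.5498, -0.1338, 0.109], 0.97), ([0.6907, -0.0155, 0.1088], 0.71), ([0.5932, -0.0976, 0.1094], 0.56)]
blade [([0.493, -0.1688, 0.0983], 0.43)] nest [([0.6898, -0.0168, 0.1106], 0.95), ([0.6405, -0.0547, 0.1126], 0.91), ([0.593, -0.0971, 0.1055], 0.87), ([0.5474, -0.1385, 0.1105], 0.77)]
blade [([0.3913, -0.2589, 0.0108], 0.56)] nest [([0.6927, -0.0198, 0.108], 0.97), ([0.54, -0.136, 0.1102], 0.79), ([0.6424, -0.0573, 0.1073], 0.72), ([0.5956, -0.0967, 0.1089], 0.57)]
0.83 449 0.123 ((471.41265869140625, -163.26904296875), (14.454543113708496, 25.165023803710938), 24.133398056030273) (0, 190, 19, 36)
0.31 34673 0.123 ((614.6826782226562, -72.93939971923828), (226.27186584472656, 110.6167984008789), 38.95479202270508) (73, 158, 332, 146)
```

```bash
cat > chk.py <<'E'
from h import *
import sys
K=[int(a) for a in sys.argv[1:]];o=get_obs();c=camera('wrist')
g=cv2.cvtColor(c['img'],cv2.COLOR_RGB2GRAY)
p=np.array([616.6,-77.7]);a=np.radians(-50.72);n=np.array([-np.sin(a),np.cos(a)]);x=np.array([n[1],-n[0]])
for k in K:
    N=p+n*(k-2.5)*62
    poly=np.array([px(c,np.r_[(N+x*sx*60+n*sy*26)/1000,.12],o) for sx,sy in((-1,-1),(-1,1),(1,1),(1,-1))],np.int32)
    m=np.zeros_like(g);cv2.fillPoly(m,[poly],1);m=((g<62)&(m>0)).astype(np.uint8)
    m=cv2.morphologyEx(m,cv2.MORPH_OPEN,np.ones((5,5)))
    cn=max(cv2.findContours(m,0,1)[0],key=cv2.contourArea)
    w=np.array([ray(c,*q[0],.122,o)[:2]*1000 for q in cn]);l=(w-N)@np.c_[x,n]
    r=cv2.minAreaRect(l.astype(np.float32));print(k,'area',m.sum(),'poly',poly.tolist(),'x',l[:,0].min().round(1),l[:,0].max().round(1),'y',l[:,1].min().round(1),l[:,1].max().round(1),np.round(r[0],1),np.round(r[1],1),round(r[2],1))
    e=l[(l[:,0]>-44)&(l[:,0]<-10)]
    for s in range(-42,-8,6):
        q=e[abs(e[:,0]-s)<3]
        if len(q)>1: print('  x',s,q[:,1].min().round(1),q[:,1].max().round(1))
E
python3 chk.py 3
```

```text
3 area 4227 poly [[241, 157], [319, 157], [313, 312], [246, 312]] x -45.3 41.5 y -17.2 16.0 [-1.7 -1.5] [32.7 87.4] 86.2
  x -42 -11.1 11.4
  x -36 -12.6 12.9
  x -30 -14.0 14.4
  x -24 -15.5 15.9
  x -18 -16.3 16.0
  x -12 -17.1 15.4
```

View pics/w12.png

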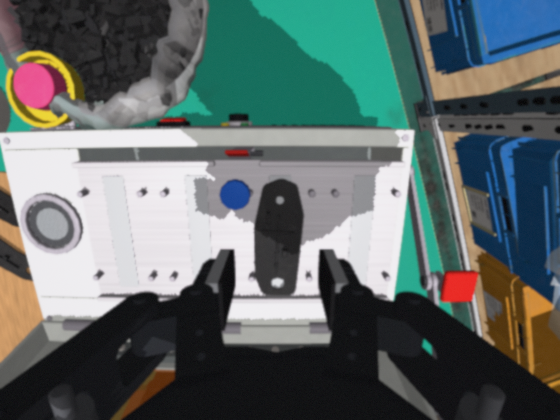

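```bash
python3 -m pendant '[[50,[-20,-20,20],[0,0,0]],[50,[-50,-50,25],[0,0,0]],[50,[-90,-85,25],[0,0,0]],[50,[-131,-108,25],[0,0,10]],[50,[-175,-130,25],[0,0,20]],[50,[-201,-160,25],[0,0,30]],[50,[-205,-215,25],[0,0,40]],[50,[-207,-260,25],[0,0,50]],[50,[-210,-271,25],[0,0,55.5]],[50,[-210,-271,25],[0,0,55.5]],[50,[-210,-271,25],[0,0,55.5]]]'; cat > bl2.py <<'E'
from h import *
o=get_obs();c=camera('wrist')
print(o['ee_pos'],o['tcp_rot'][2])
hsv=cv2.cvtColor(c['img'],cv2.COLOR_RGB2HSV)
poly=np.array([px(c,P,o) for P in((.27,-.22,.019),(.56,-.205,.019),(.56,-.48,.019),(.27,-.48,.019))],np.int32)
k=np.zeros(hsv.shape[:2],np.uint8);cv2.fillPoly(k,[poly],1);k[238:]=0
for TH in(60,70,80):
    m=((hsv[...,2]<TH)&(k>0)).astype(np.uint8)
    m=cv2.morphologyEx(cv2.morphologyEx(m,cv2.MORPH_CLOSE,np.ones((5,5))),cv2.MORPH_OPEN,np.ones((13,13)))
    n,lab,st,_=cv2.connectedComponentsWithStats(m)
    for i in range(1,n):
        if 600<st[i,4]<8000:
            cn=max(cv2.findContours((lab==i).astype(np.uint8),0,1)[0],key=cv2.contourArea)
            w=np.array([ray(c,*p[0],0.018,o)[:2]*1000 for p in cn],np.float32)
            r=cv2.minAreaRect(w);print(TH,st[i],np.round(r[0],1),np.round(r[1],1),round(r[2],1))
print([(np.round(p['position'],4).tolist(),round(p['confidence'],2)) for p in pinpoint(c,'blade_a_mid')])
save(c,'bl2')
E
python3 bl2.py
```

```text
time: 26.75
ee_pos: [0.4209, -0.3202, 0.1752]
tcp_rot: [179.9, 0.0, -175.4]
wrist_force: [0.5, -1.0, 0.0]
opening: 0.0427
[ 0.42087021 -0.32024134  0.17523018] -175.36386966017668
60 [ 314  133   31   53 1525] [ 384.6 -266.2] [56.7 32.7] 4.7
60 [263 166  28  33 750] [ 414.4 -321. ] [36.2 30.3] 4.6
70 [ 314  133   31   53 1551] [ 384.7 -266.1] [56.8 33. ] 4.9
70 [ 262  166   29   44 1007] [ 420.9 -321.1] [49.3 31.4] 5.3
80 [ 314  118   31   68 1913] [ 377.1 -266.6] [72.8 32.9] 6.4
80 [ 262  165   30   49 1375] [ 422.6 -320.4] [55.  32.5] 4.6
[([0.385, -0.2595, 0.0053], 0.66), ([0.4926, -0.1645, 0.1009], 0.52), ([0.4252, -0.0881, 0.081], 0.45)]
```

```bash
python3 -m pendant '[[49,[3,-0.5,-50],[0,0,0]],[49,[3,-0.5,-110],[0,0,0]],[49,[3,-0.5,-160],[0,0,0]],[49,[3,-0.5,-185],[0,0,0]],[49,[3,-0.5,-197],[0,0,0]],[49,[3,-0.5,-200],[0,0,0]],[49,[3,-0.5,-200],[0,0,0]],[30,[3,-0.5,-200],[0,0,0]],[30,[3,-0.5,-200],[0,0,0]],[30,[3,-0.5,-200],[0,0,0]],[30,[3,-0.5,-200],[0,0,0]]]' 40
```

```text
time: 28.22
ee_pos: [0.425, -0.3205, -0.0219]
tcp_rot: [179.9, 0.2, -175.3]
wrist_force: [-4.7, 8.0, 14.9]
opening: 0.0313
```

```bash
python3 -m pendant '[[30,[0,0,20],[0,0,0]],[30,[0,0,75],[0,0,0]],[30,[0,0,130],[0,0,0]],[30,[0,10,175],[0,0,0]],[30,[0,55,188],[0,0,-10]],[30,[0,100,188],[0,0,-20]],[30,[20,133,188],[0,0,-30]],[30,[50,153,188],[0,0,-40]],[30,[90,175,188],[0,0,-50]],[30,[130,200,188],[0,0,-55.4]],[30,[167,222,180],[0,0,-55.4]],[30,[167,222,160],[0,0,-55.4]],[30,[167,222,135],[0,0,-55.4]],[30,[167,222,122],[0,0,-55.4]],[30,[167,222,122],[0,0,-55.4]],[30,[167,222,122],[0,0,-55.4]]]'; python3 fit.py 2
```

```text
time: 30.22
ee_pos: [0.5924, -0.0988, 0.1015]
tcp_rot: [179.9, 0.3, 129.3]
wrist_force: [0.0, -0.7, -0.4]
opening: 0.0254
10 rms 0.5922868524134044 max 1.62513632650046 centre [617.47 -77.01] yaw -51.05144240847959
nest [593.36 -96.49] tcp rel x,y 1.1829079672559795 -2.17112535994344 tool yaw 129.32675693514122 z 0.10146088740302217
at 46 row 180 278 278 blade lateral rel nest -2.1878452883184614
at 40 row 193 277 277 blade lateral rel nest -2.5859967003814575
at 34 row 206 277 277 blade lateral rel nest -2.5474599500961497
at 28 row 219 277 277 blade lateral rel nest -2.5078682053213917
```

```bash
python3 -m pendant '[[50,[-20,-20,40],[0,0,0]],[50,[-40,-30,70],[0,0,0]],[50,[-80,-55,75],[0,0,0]],[50,[-120,-75,75],[0,0,10]],[50,[-160,-95,75],[0,0,20]],[50,[-170,-130,75],[0,0,30]],[50,[-171,-180,75],[0,0,40]],[50,[-171,-222,75],[0,0,50]],[50,[-171,-222,75],[0,0,55.5]],[50,[-171,-222,75],[0,0,55.5]],[50,[-171,-222,75],[0,0,55.5]]]'; python3 bl2.py; python3 - <<'E'
from h import *
t=camera('scene');s=camera('side')
for cam in (t,s):
  for l in('blade_a_mid','cap_mid'):print(l,[(np.round(p['position'],4).tolist(),round(p['confidence'],2)) for p in pinpoint(cam,l)])
E
```

```text
time: 31.65
ee_pos: [0.4217, -0.3205, 0.1772]
tcp_rot: [179.9, 0.3, -175.3]
wrist_force: [0.3, -0.1, 0.4]
opening: 0.0427
[ 0.42167583 -0.32049477  0.17716174] -175.2712218507245
60 [ 315  132   30   52 1491] [ 384.7 -265.8] [55.9 32. ] 5.0
60 [259 166  28  26 646] [ 412.6 -326. ] [28.3 30.4] 4.7
70 [ 314  131   31   54 1557] [ 384.5 -266. ] [58.3 33. ] 6.6
70 [ 258  165   29   45 1030] [ 422.7 -325.7] [50.6 31.6] 4.7
80 [ 314  116   31   69 1927] [ 377.2 -266.7] [74.1 33.2] 6.6
80 [ 258  163   30   49 1370] [ 422.7 -325.2] [55.2 32.6] 4.7
[([0.3888, -0.258, 0.0079], 0.78), ([0.4219, -0.0864, 0.0799], 0.26)]
blade_a_mid [([0.3824, -0.2614, 0.0138], 0.74)]
cap_mid [([0.4264, -0.0848, 0.0881], 0.59)]
blade_a_mid [([0.3851, -0.2626, 0.0117], 0.77)]
cap_mid [([0.4274, -0.0827, 0.0848], 0.47)]
```

```bash
python3 -m pendant '[[56,[2.5,-6.3,-50],[0,0,0]],[56,[2.5,-6.3,-110],[0,0,0]],[56,[2.5,-6.3,-160],[0,0,0]],[56,[2.5,-6.3,-185],[0,0,0]],[56,[2.5,-6.3,-197],[0,0,0]],[56,[2.5,-6.3,-201],[0,0,0]],[56,[2.5,-6.3,-201],[0,0,0]]]'; python3 -m pendant '[[30,[0,0,0],[0,0,0]],[30,[0,0,0],[0,0,0]],[30,[0,0,0],[0,0,0]],[30,[0,0,0],[0,0,0]],[30,[0,0,0],[0,0,0]]]' 40
```

```text
time: 32.92
ee_pos: [0.4246, -0.3273, -0.0235]
tcp_rot: [179.9, 0.3, -175.2]
wrist_force: [0.5, 0.3, 0.1]
opening: 0.0479
time: 33.55
ee_pos: [0.4264, -0.3279, -0.0193]
tcp_rot: [-179.9, 0.6, -175.1]
wrist_force: [-3.7, 7.8, 23.9]
opening: 0.026
```

```bash
python3 -m pendant '[[40,[-2,0,5],[0,0,0]],[50,[-2,0,30],[0,0,0]],[50,[-2,4,80],[0,0,0]],[50,[-4,4,140],[0,0,0]],[50,[-4,4,196],[0,0,0]],[50,[-4,4,196],[0,0,0]],[50,[-4,4,196],[0,0,0]]]'; python3 bl2.py
```

```text
time: 34.42
ee_pos: [0.4224, -0.324, 0.1769]
tcp_rot: [-179.9, 0.6, -175.1]
wrist_force: [-0.3, -0.3, -0.2]
opening: 0.0426
[ 0.42242861 -0.32398355  0.17687534] -175.14906218430664
60 [ 318  131   31   52 1497] [ 384.6 -266.3] [55.7 32.7] 5.0
60 [260 164  28  30 704] [ 414.1 -328.8] [32.8 30.3] 4.8
70 [ 318  130   31   54 1566] [ 384.4 -265.9] [58.2 32.8] 6.9
70 [260 163  29  43 987] [ 420.6 -327.8] [48.  31.4] 4.8
80 [ 318  115   31   69 1938] [ 377.1 -266.7] [73.9 32.9] 6.9
80 [ 259  162   30   49 1369] [ 423.  -328.1] [55.1 32.6] 4.8
[([0.3843, -0.2598, 0.0074], 0.88)]
```

```bash
python3 -m pendant '[[56,[1.6,-5.4,-50],[0,0,0]],[56,[1.6,-5.4,-110],[0,0,0]],[56,[1.6,-5.4,-160],[0,0,0]],[56,[1.6,-5.4,-185],[0,0,0]],[56,[1.6,-5.4,-197],[0,0,0]],[56,[1.6,-5.4,-203],[0,0,0]],[56,[1.6,-5.4,-207],[0,0,0]],[56,[1.6,-5.4,-207],[0,0,0]]]'; python3 -m pendant '[[47,[0,0,0],[0,0,0]],[45,[0,0,0],[0,0,0]],[45,[0,0,0],[0,0,0]]]' 40
```

```text
time: 35.52
ee_pos: [0.4239, -0.3292, -0.0294]
tcp_rot: [-180.0, 0.6, -175.1]
wrist_force: [-5.0, 4.2, 9.7]
opening: 0.0479
time: 35.9
ee_pos: [0.4247, -0.3298, -0.0281]
tcp_rot: [-179.9, 0.7, -175.1]
wrist_force: [-0.7, 0.3, 8.0]
opening: 0.0385
```

```bash
python3 -m pendant '[[40,[0,0,1],[0,0,0]],[36,[0,0,1.5],[0,0,0]],[30,[0,0,2],[0,0,0]],[30,[0,0,2],[0,0,0]],[30,[0,0,2],[0,0,0]],[30,[0,0,2],[0,0,0]]]' 40;python3 -m pendant '[[30,[0,0,10],[0,0,0]],[30,[0,0,30],[0,0,0]],[30,[0,0,40],[0,0,0]]]'
```

```text
time: 36.65
ee_pos: [0.4247, -0.3298, -0.0261]
tcp_rot: [-179.9, 0.7, -175.1]
wrist_force: [0.0, 0.0, -1.0]
opening: 0.0347
time: 37.02
ee_pos: [0.4252, -0.3303, 0.0156]
tcp_rot: [-179.8, 0.7, -175.1]
wrist_force: [0.6, -0.1, -0.7]
opening: 0.0341
```

```bash
python3 -m pendant '[[30,[0,0,50],[0,0.7,0]],[30,[0,0,100],[0,0.7,0]],[30,[0,0,145],[0,0.7,0]],[30,[0,0,150],[0,0.7,0]],[30,[0,0,150],[0,0.7,0]]]'
```

```text
time: 37.65
ee_pos: [0.4253, -0.3303, 0.1654]
tcp_rot: [-179.8, 0.1, -175.1]
wrist_force: [0.9, 0.6, -0.3]
opening: 0.0342
```

```bash
python3 -m pendant '[[30,[0,50,0],[0,0,-10]],[30,[0,105,0],[0,0,-20]],[30,[20,140,0],[0,0,-30]],[30,[50,162,0],[0,0,-40]],[30,[90,185,0],[0,0,-50]],[30,[130,209,0],[0,0,-55.7]],[30,[166,232,-5],[0,0,-55.7]],[30,[166,232,-25],[0,0,-55.7]],[30,[166,232,-50],[0,0,-55.7]],[30,[166,232,-66],[0,0,-55.7]],[30,[166,232,-66],[0,0,-55.7]],[30,[166,232,-66],[0,0,-55.7]]]'; python3 fit.py 2
```

```text
time: 39.15
ee_pos: [0.5915, -0.0984, 0.1001]
tcp_rot: [-179.9, 0.1, 129.1]
wrist_force: [0.4, 0.4, -0.2]
opening: 0.0341
9 rms 0.7646986134788566 max 2.625764274193358 centre [617.42 -76.9 ] yaw -51.046008291974964
nest [593.32 -96.39] tcp rel x,y 0.42575560192201944 -2.736589604512782 tool yaw 129.1437125498162 z 0.10007100961030947
at 46 row 179 273 283 blade lateral rel nest -2.4180537658855124
at 40 row 193 250 304 blade lateral rel nest -2.8341290197507045
at 34 row 206 277 277 blade lateral rel nest -2.815289535003835
at 28 row 219 245 311 blade lateral rel nest -2.343329164021247
```

```bash
python3 - <<'E'
s=open('fit.py').read()
s=s.replace("e=tf(p,M)-W;","""for _ in range(2):
    e=np.hypot(*(tf(p,M)-W).T);G=e<max(.9,0);r=least_squares(lambda q:(tf(q,M[G])-W[G]).ravel(),p);p=r.x
M,W=M[G],W[G];print(np.c_[M,tf(p,M)-W])
e=tf(p,M)-W;""")
open('fit.py','w').write(s)
E
python3 fit.py 2
```

```text
[[ -34.   -115.5     0.24    0.54]
 [ -34.    -70.5     0.03   -0.11]
 [ -34.    -53.5     0.31   -0.4 ]
 [ -34.     53.5     0.26    0.15]
 [ -34.     70.5     0.16   -0.  ]
 [  34.     70.5    -0.65    0.24]
 [ -34.    115.5    -0.36   -0.42]]
7 rms 0.3299807996148049 max 0.647797387300443 centre [617.29 -77.1 ] yaw -50.99793376485167
nest [593.2  -96.61] tcp rel x,y 0.5067473042108003 -2.377312983101357 tool yaw 129.14395275552286 z 0.10042726473928247
at 46 row 179 273 283 blade lateral rel nest -2.037706936558789
at 40 row 193 250 304 blade lateral rel nest -2.45891812966
at 34 row 206 277 277 blade lateral rel nest -2.4450480368231884
at 28 row 219 245 311 blade lateral rel nest -1.978234600585283
```

```bash
python3 -m pendant '[[30,[1.6,1.3,-3],[0,0,0]],[30,[1.6,1.3,-8],[0,0,0]],[30,[1.6,1.3,-13],[0,0,0]],[30,[1.6,1.3,-17],[0,0,0]],[30,[1.6,1.3,-20],[0,0,0]],[30,[1.6,1.3,-21.5],[0,0,0]],[30,[1.6,1.3,-21.5],[0,0,0]]]'
```

```text
time: 40.12
ee_pos: [0.5933, -0.0972, 0.079]
tcp_rot: [-179.9, 0.1, 129.1]
wrist_force: [-0.4, 1.2, -0.5]
opening: 0.0342
```

```bash
python3 -m pendant '[[44,[0,0,0],[0,0,0]],[48,[0,0,0],[0,0,0]],[48,[0,0,0],[0,0,0]],[48,[0,0,0],[0,0,0]],[50,[0,0,10],[0,0,0]],[50,[0,0,30],[0,0,0]],[50,[-5,5,60],[0,0,0]],[50,[-10,10,70],[0,0,0]],[50,[-10,10,75],[0,0,0]],[50,[-10,10,75],[0,0,0]]]'; python3 chk.py 2 3
```

```text
time: 41.38
ee_pos: [0.5833, -0.0872, 0.1535]
tcp_rot: [-179.9, 0.1, 129.2]
wrist_force: [0.7, -0.5, -0.1]
opening: 0.0427
2 area 3749 poly [[239, 158], [316, 158], [310, 310], [245, 310]] x -45.7 33.1 y -15.2 17.1 [-6.2  0.8] [32.1 79.1] 88.8
  x -42 -10.4 12.5
  x -36 -11.9 14.0
  x -30 -12.7 15.5
  x -24 -14.2 17.0
  x -18 -15.1 17.1
  x -12 -15.2 16.5
3 area 5181 poly [[330, 158], [405, 158], [387, 309], [323, 310]] x -45.6 58.5 y -27.1 24.5 [ 6.8 -3. ] [104.9  50.2] 2.7
  x -42 -15.4 7.0
  x -36 -16.5 8.3
  x -30 -17.7 10.2
  x -24 -18.8 11.6
  x -18 -20.5 11.8
  x -12 -21.0 11.4
```

```bash
python3 -m pendant '[[50,[24,19,0],[0,0,0]],[50,[48,38,-2],[0,0,0]],[50,[48,38,-2],[0,0,0]],[50,[48,38,-2],[0,0,0]]]'; python3 chk.py 3 2; python3 fit.py 4 | head -12
```

```text
time: 41.92
ee_pos: [0.6306, -0.0495, 0.1503]
tcp_rot: [-179.8, 0.0, 129.2]
wrist_force: [-0.5, -0.6, -0.6]
opening: 0.0427
3 area 4179 poly [[241, 158], [319, 158], [313, 312], [247, 312]] x -45.5 41.3 y -17.4 15.4 [-2.1 -0.8] [31.9 87. ] 88.7
  x -42 -11.2 11.4
  x -36 -12.6 12.8
  x -30 -14.1 14.3
  x -24 -14.9 15.1
  x -18 -16.4 15.3
  x -12 -16.5 15.4
2 area 5236 poly [[150, 159], [226, 158], [234, 312], [169, 311]] x -45.8 58.6 y -25.7 26.4 [9.6 8. ] [ 48.1 108.8] 77.9
  x -42 -2.8 16.6
  x -36 -6.1 18.3
  x -30 -8.1 19.4
  x -24 -9.3 20.6
  x -18 -10.6 20.4
  x -12 -11.8 19.4
[[ -34.   -115.5    -0.35   -0.21]
 [  34.   -115.5    -0.2     0.03]
 [ -34.    -70.5    -0.53   -0.38]
 [  34.    -70.5    -0.26   -0.1 ]
 [ -34.    -53.5    -0.34   -0.63]
 [ -34.     53.5     0.6     0.18]
 [  34.     53.5     0.22   -0.15]
 [ -34.     70.5     0.52    0.4 ]
 [ -34.    115.5     0.37    0.45]
 [  34.    115.5    -0.04    0.41]]
10 rms 0.3613607031202314 max 0.6294867091565095 centre [616.57 -76.99] yaw -50.732556272964224
nest [688.57 -18.12] tcp rel x,y -12.275218242929748 -64.90415372048531 tool yaw 129.12866878256614 z 0.15067594248503802
```

```bash
python3 -m pendant '[[55,[-20,-20,20],[0,0,0]],[55,[-50,-50,25],[0,0,0]],[55,[-90,-82,25],[0,0,0]],[55,[-131,-108,25],[0,0,10]],[55,[-170,-130,25],[0,0,20]],[55,[-210,-160,25],[0,0,30]],[55,[-240,-195,25],[0,0,40]],[55,[-246,-217,25],[0,0,50]],[55,[-246,-217,25],[0,0,55.9]],[55,[-246,-217,25],[0,0,55.9]],[55,[-246,-217,25],[0,0,55.9]]]'; python3 bl2.py
```

```text
time: 43.4
ee_pos: [0.3844, -0.2667, 0.1762]
tcp_rot: [-179.8, 0.1, -175.1]
wrist_force: [0.0, -0.4, -0.1]
opening: 0.0467
[ 0.38437031 -0.26670032  0.176156  ] -175.1231332900526
60 [ 266  163   28   47 1154] [ 382.8 -264.5] [53.  30.3] 5.7
70 [ 265  162   30   49 1370] [ 382.8 -264.4] [54.9 32.7] 4.9
80 [ 265  162   30   50 1421] [ 383.4 -264.4] [56.5 32.5] 5.7
[([0.3841, -0.2584, 0.0067], 0.8)]
```

```bash
python3 -m pendant '[[57,[0.5,1.1,-50],[0,0,0.5]],[57,[0.5,1.1,-110],[0,0,0.5]],[57,[0.5,1.1,-160],[0,0,0.5]],[57,[0.5,1.1,-185],[0,0,0.5]],[57,[0.5,1.1,-197],[0,0,0.5]],[57,[0.5,1.1,-203],[0,0,0.5]],[57,[0.5,1.1,-204],[0,0,0.5]],[50,[0.5,1.1,-204],[0,0,0.5]],[45,[0.5,1.1,-203.5],[0,0,0.5]],[40,[0.5,1.1,-203],[0,0,0.5]],[30,[0.5,1.1,-202.5],[0,0,0.5]],[30,[0.5,1.1,-202.5],[0,0,0.5]],[30,[0.5,1.1,-202.5],[0,0,0.5]],[30,[0.5,1.1,-202.5],[0,0,0.5]]]' 40; python3 -m pendant '[[30,[0,0,10],[0,0,0]],[30,[0,0,50],[0,0,0]],[30,[0,0,110],[0,0,0]],[30,[0,0,160],[0,0,0]],[30,[0,0,190],[0,0,0]],[30,[0,0,190],[0,0,0]]]'
```

```text
time: 45.25
ee_pos: [0.3851, -0.2656, -0.0263]
tcp_rot: [-179.8, 0.1, -174.6]
wrist_force: [-1.5, -0.4, 2.9]
opening: 0.0344
time: 46.0
ee_pos: [0.3861, -0.2662, 0.1665]
tcp_rot: [-179.7, 0.3, -174.6]
wrist_force: [-0.7, -0.3, -0.6]
opening: 0.0338
```

```bash
python3 -m pendant '[[30,[20,16,0],[0,0,-10]],[30,[50,40,0],[0,0,-20]],[30,[85,68,0],[0,0,-30]],[30,[120,98,0],[0,0,-40]],[30,[150,122,0],[0,0,-50]],[30,[159,130,-10],[0,0,-56.2]],[30,[159,130,-35],[0,0,-56.2]],[30,[159,130,-57],[0,0,-56.2]],[30,[159,130,-67],[0,0,-56.2]],[30,[159,130,-67],[0,0,-56.2]],[30,[159,130,-67],[0,0,-56.2]]]'; python3 fit.py 1
```

```text
time: 47.38
ee_pos: [0.5454, -0.1363, 0.1003]
tcp_rot: [-179.7, 0.3, 129.2]
wrist_force: [0.4, 0.6, -0.8]
opening: 0.0344
[[ -34.   -115.5    -0.47   -0.62]
 [ -34.    -70.5     0.76    0.13]
 [ -34.    -53.5     0.61    0.44]
 [ -34.     -8.5     0.23    0.33]
 [  34.      8.5    -0.39   -0.06]
 [  34.     70.5    -0.74   -0.22]]
6 rms 0.4726857552733357 max 0.7627111439923056 centre [616.69 -77.29] yaw -51.0538240270452
nest [ 544.37 -135.75] tcp rel x,y 1.074890438692911 0.40856145877268746 tool yaw 129.2435298635044 z 0.10034998208651709
at 46 row 180 259 297 blade lateral rel nest 0.7754473687318539
at 40 row 193 247 304 blade lateral rel nest -0.2921992910819503
at 34 row 206 277 277 blade lateral rel nest 0.39900716603903885
at 28 row 219 243 311 blade lateral rel nest 0.42978015882352366
```

```bash
python3 -m pendant '[[30,[-0.6,0.3,-3],[0,0,0]],[30,[-0.6,0.3,-8],[0,0,0]],[30,[-0.6,0.3,-13],[0,0,0]],[30,[-0.6,0.3,-17],[0,0,0]],[30,[-0.6,0.3,-20],[0,0,0]],[30,[-0.6,0.3,-21.5],[0,0,0]],[30,[-0.6,0.3,-21.5],[0,0,0]],[44,[-0.6,0.3,-21.5],[0,0,0]],[48,[-0.6,0.3,-21.5],[0,0,0]],[48,[-0.6,0.3,-21.5],[0,0,0]],[48,[-0.6,0.3,-21.5],[0,0,0]],[50,[-0.6,0.3,-10],[0,0,0]],[50,[-0.6,0.3,10],[0,0,0]],[50,[-5,5,40],[0,0,0]],[50,[-10,10,52],[0,0,0]],[50,[-10,10,52],[0,0,0]],[50,[-10,10,52],[0,0,0]]]'; python3 chk.py 1 2 3;  python3 - <<'E'
from h import *
o=get_obs();c=camera('wrist');save(c,'w20');t=camera('scene');s=camera('side')
for cam in(c,t,s):
  for l in('push_knob','knee_pad','lid_edge','cap_mid','blade_a_mid'):print(l,[(np.round(p['position'],4).tolist(),round(p['confidence'],2)) for p in pinpoint(cam,l)])
E
```

```text
time: 49.55
ee_pos: [0.5352, -0.1263, 0.1515]
tcp_rot: [-179.7, 0.3, 129.2]
wrist_force: [0.8, -0.6, 0.0]
opening: 0.0423
1 area 4199 poly [[239, 159], [316, 159], [310, 312], [245, 311]] x -48.9 37.1 y -15.8 16.4 [-5.9  0.4] [86.1 32. ] 1.3
  x -42 -12.5 12.2
  x -36 -13.3 13.7
  x -30 -14.1 15.9
  x -24 -14.9 16.0
  x -18 -15.7 16.2
  x -12 -15.8 16.3
2 area 5247 poly [[331, 159], [407, 159], [388, 311], [323, 312]] x -46.3 58.7 y -27.3 24.9 [ 6.5 -3. ] [105.8  51.1] 2.8
  x -42 -15.4 7.5
  x -36 -16.5 8.8
  x -30 -17.5 10.0
  x -24 -18.5 11.4
  x -18 -19.6 12.0
  x -12 -19.5 12.1
3 area 4141 poly [[421, 159], [494, 160], [463, 309], [400, 311]] x -43.8 58.5 y -28.3 12.9 [ 8.4 -5.7] [ 34.4 105.1] 81.3
  x -42 -11.6 7.7
  x -36 -14.6 9.6
  x -30 -11.6 11.4
  x -24 -11.5 12.5
  x -18 -19.4 12.9
  x -12 -20.2 12.5
push_knob [([0.5981, -0.0462, 0.1253], 0.75), ([0.6882, -0.0188, 0.1068], 0.2)]
knee_pad []
lid_edge [([0.5926, -0.098, 0.1137], 0.28)]
cap_mid [([0.4296, -0.0901, 0.0891], 0.57), ([0.4362, -0.3547, 0.0004], 0.45)]
blade_a_mid [([0.5439, -0.1338, 0.109], 0.97), ([0.5951, -0.0981, -0.0007], 0.18)]
push_knob [([0.5965, -0.0495, 0.126], 0.8), ([0.6485, -0.0615, 0.1081], 0.66), ([0.4254, -0.0876, 0.0808], 0.28)]
knee_pad []
lid_edge [([0.596, -0.0988, 0.1094], 0.74), ([0.6701, -0.1922, 0.2488], 0.66), ([0.6788, -0.4034, -0.0013], 0.16)]
cap_mid [([0.43, -0.0849, 0.0864], 0.64), ([0.4369, -0.3548, 0.0031], 0.52)]
blade_a_mid [([0.5407, -0.1356, 0.1105], 0.69), ([0.6875, -0.0177, 0.1067], 0.17)]
push_knob [([0.596, -0.0475, 0.1348], 0.76)]
knee_pad [([0.539, -0.1365, 0.1083], 0.51)]
lid_edge [([0.6726, -0.1908, 0.2511], 0.95)]
cap_mid [([0.4275, -0.0831, 0.0862], 0.57)]
blade_a_mid [([0.5492, -0.1344, 0.1154], 0.58)]
```

```bash
python3 - <<'E'
from h import *
np.set_printoptions(precision=4,suppress=True)
c=camera('wrist')
obs=[('w11',dict(ee_pos=[.6419,-.0581,.1357],tcp_rot=[-179.986,-.083,128.617])),('w12',dict(ee_pos=[.6310,-.0494,.1511],tcp_rot=[179.8,.1,129.27]))]
A=np.zeros((3,3));b=np.zeros(3)
L=[]
for n,o in obs:
    im=cv2.imread(f'pics/{n}.png');h=cv2.cvtColor(im,cv2.COLOR_BGR2HSV)
    m=(cv2.inRange(h,(0,180,120),(6,255,255))|cv2.inRange(h,(174,180,120),(180,255,255)));m[:240]=0;m[:,:420]=0;m[330:]=0;m[:,510:]=0
    cn=max(cv2.findContours(m,0,1)[0],key=cv2.contourArea);r=cv2.minAreaRect(cn);print(n,r)
    M=cv2.moments(cn);u,v=M['m10']/M['m00'],M['m01']/M['m00']
    p,q=ray(c,u,v,.0,o),ray(c,u,v,.2,o);d=(q-p)/np.linalg.norm(q-p);P=np.eye(3)-np.outer(d,d);A+=P;b+=P@p
    for z in(.14,.15,.16,.17,.18,.19,.2):
        w=ray(c,u,v,z,o)[:2]*1000-[599,-99.3]; a=np.radians(-50.9);X=np.array([np.cos(a),np.sin(a)]);Y=np.array([-np.sin(a),np.cos(a)])
        box=[ray(c,*t,z,o)[:2]*1000 for t in cv2.boxPoints(r)];s=[np.linalg.norm(box[i]-box[i-1]) for i in range(4)]
        print(z,'box x,y',w@X,w@Y,'size',np.round(s[:2],1))
print('tri',np.linalg.solve(A,b))
E
```

```text
w11 ((474.0, 278.0), (34.0, 40.0), 90.0)
0.14 box x,y 20.923472504951263 185.70850052258152 size [24.9 26.9]
0.15 box x,y 15.246239861177145 178.21482466359237 size [23.4 25.3]
0.16 box x,y 9.569007217402886 170.72114880460305 size [21.9 23.7]
0.17 box x,y 3.8917745736286227 163.2274729456137 size [20.5 22.1]
0.18 box x,y -1.7854580701456366 155.73379708662438 size [19.  20.5]
0.19 box x,y -7.462690713919839 148.24012122763514 size [17.5 18.9]
0.2 box x,y -13.139923357694087 140.7464453686458 size [16.  17.3]
w12 ((459.0, 286.0), (30.0, 36.0), 90.0)
0.14 box x,y 20.93486100156963 185.24235498428953 size [24.4 26.5]
0.15 box x,y 14.953970050164365 178.15342317065475 size [23.1 25.1]
0.16 box x,y 8.973079098759019 171.06449135701988 size [21.8 23.6]
0.17 box x,y 2.9921881473536716 163.975559543385 size [20.4 22.2]
0.18 box x,y -2.9887028040516044 156.88662772975022 size [19.1 20.7]
0.19 box x,y -8.969593755456952 149.79769591611534 size [17.8 19.3]
0.2 box x,y -14.950484706862298 142.70876410248044 size [16.4 17.8]
tri [0.7497 0.0014 0.1469]
```

```bash
python3 -m pendant '[[0,[20,25,0],[0,0,0]],[0,[45,50,0],[0,0,0]],[0,[64,73,0],[0,0,0]],[0,[64,73,-20],[0,0,0]],[0,[64,73,-35],[0,0,0]],[0,[64,73,-48],[0,0,0]],[0,[64,73,-48],[0,0,0]],[0,[64,73,-48],[0,0,0]]]' 40; python3 -m pendant '[[0,[0,0,-3],[0,0,0]],[0,[0,0,-6],[0,0,0]],[0,[0,0,-9],[0,0,0]],[0,[0,0,-12],[0,0,0]],[0,[0,0,-12],[0,0,0]]]'
```

```text
time: 51.55
ee_pos: [0.5996, -0.0537, 0.1052]
tcp_rot: [-179.7, 0.4, 129.2]
wrist_force: [1.0, 0.2, 0.3]
opening: -0.0001
time: 52.18
ee_pos: [0.5995, -0.0536, 0.0929]
tcp_rot: [-179.7, 0.4, 129.2]
wrist_force: [-1.0, -0.6, 0.7]
opening: -0.0002
```

```bash
for i in 1 2 3 4; do python3 -m pendant '[[0,[0,0,-2.5],[0,0,0]],[0,[0,0,-5],[0,0,0]],[0,[0,0,-5],[0,0,0]]]'|egrep 'ee_pos|force'; done
```

```text
ee_pos: [0.5996, -0.0536, 0.088]
wrist_force: [-0.6, -0.2, 3.5]
ee_pos: [0.5997, -0.0536, 0.0833]
wrist_force: [-1.3, 0.5, 4.8]
ee_pos: [0.5997, -0.0536, 0.0788]
wrist_force: [-2.4, -0.0, 6.7]
ee_pos: [0.5998, -0.0536, 0.0742]
wrist_force: [-2.1, -0.3, 4.9]
```

```bash
for i in 1 2 3; do python3 -m pendant '[[0,[0,0,-2],[0,0,0]],[0,[0,0,-4],[0,0,0]],[0,[0,0,-4],[0,0,0]]]'|egrep 'ee_pos|force'; done
```

```text
ee_pos: [0.5998, -0.0536, 0.0706]
wrist_force: [-1.8, 0.7, 6.3]
ee_pos: [0.5999, -0.0536, 0.0682]
wrist_force: [-5.4, -0.0, 13.4]
ee_pos: [0.6001, -0.0536, 0.0679]
wrist_force: [-11.6, 1.2, 27.7]
```

```bash
python3 -m pendant '[[0,[0,0,1],[0,0,0]],[0,[0,0,1],[0,0,0]],[0,[0,0,1],[0,0,0]],[0,[0,0,1],[0,0,0]]]'; for i in 1 2 3; do python3 -m pendant '[[0,[0,0,3],[0,0,0]],[0,[0,0,4],[0,0,0]],[0,[0,0,4],[0,0,0]]]'|egrep 'ee_pos|force'; done
```

```text
time: 55.3
ee_pos: [0.6001, -0.0536, 0.0695]
tcp_rot: [180.0, 0.6, 129.2]
wrist_force: [-2.9, -0.7, 7.9]
opening: 0.0001
ee_pos: [0.5999, -0.0536, 0.073]
wrist_force: [0.2, 0.0, -0.1]
ee_pos: [0.6, -0.0536, 0.0771]
wrist_force: [-0.2, -0.6, 0.0]
ee_pos: [0.6001, -0.0536, 0.0813]
wrist_force: [-0.1, 0.8, 0.1]
```

```bash
python3 -m pendant '[[0,[0,0,50],[0,0,0]],[0,[0,0,105],[0,0,0]],[0,[30,11,125],[0,-8,0]],[0,[80,30,125],[0,-16,0]],[0,[130,48,125],[0,-18,0]],[0,[160,60,120],[0,-18,0]],[0,[163,61,110],[0,-18,0]],[0,[163,61,100],[0,-18,0]],[0,[163,61,100],[0,-18,0]],[0,[163,61,100],[0,-18,0]]]'; python3 - <<'E'
from h import *
np.set_printoptions(precision=4,suppress=True)
o=get_obs();c=camera('wrist');save(c,'w21');print(o['ee_pos'],o['tcp_rot'],o['q'])
T=c2w(c,o);print('cam',T[:3,3],'tool z', )
h=cv2.cvtColor(c['img'],cv2.COLOR_RGB2HSV)
m=(cv2.inRange(h,(0,180,100),(6,255,255))|cv2.inRange(h,(174,180,100),(180,255,255)))
for cn in cv2.findContours(m,0,1)[0]:
    if cv2.contourArea(cn)>60:
        (u,v),s,a=cv2.minAreaRect(cn)
        w=ray(c,u,v,.142,o)[:2]*1000-[599,-99.3];a=np.radians(-50.9);X=np.array([np.cos(a),np.sin(a)]);Y=np.array([-np.sin(a),np.cos(a)])
        print((u,v),s,'box',w@X,w@Y)
print('knee',[(np.round(p['position'],4).tolist(),round(p['confidence'],2)) for p in pinpoint(c,'knee_pad')],[(np.round(p['position'],4).tolist(),round(p['confidence'],2)) for p in pinpoint(c,'push_knob')])
E
```

```text
time: 57.68
ee_pos: [0.7627, 0.007, 0.1821]
tcp_rot: [165.8, 11.9, 127.6]
wrist_force: [0.8, -0.2, 0.0]
opening: -0.0003
[0.7627 0.007  0.1821] [165.7845  11.8991 127.6327] [ 0.8307 13.7116 15.2931 73.1366 -0.7411 51.5887]
cam [0.6658 0.0624 0.3311] tool z
(250.42213439941406, 210.64346313476562) (27.6134033203125, 31.506439208984375) box 19.741107179605024 184.0521717985105
knee [([0.7549, 0.0009, 0.1434], 0.66)] [([0.5999, -0.0517, 0.1017], 0.59)]
```

```bash
python3 -m pendant '[[0,[0,0,-25],[0,0,0]],[0,[0,0,-45],[0,0,0]],[0,[0,0,-60],[0,0,0]],[0,[0,0,-60],[0,0,0]]]'; for i in 1 2 3; do python3 -m pendant '[[0,[0,0,-3],[0,0,0]],[0,[0,0,-5],[0,0,0]],[0,[0,0,-5],[0,0,0]]]'|egrep 'ee_pos|force'; done
```

```text
time: 58.32
ee_pos: [0.7624, 0.0071, 0.121]
tcp_rot: [165.9, 11.8, 127.7]
wrist_force: [0.0, -0.0, 0.6]
opening: 0.0003
ee_pos: [0.7631, 0.0069, 0.1171]
wrist_force: [1.1, -1.1, 2.0]
ee_pos: [0.7631, 0.007, 0.112]
wrist_force: [1.2, -1.3, 2.6]
ee_pos: [0.763, 0.007, 0.1068]
wrist_force: [0.9, -0.3, 2.5]
```

```bash
for i in 1 2 3 4 5; do python3 -m pendant '[[0,[0.5,-0.5,-3],[0,0,0]],[0,[1,-1,-5],[0,0,0]],[0,[1,-1,-5],[0,0,0]]]'|egrep 'ee_pos|force'; done
```

```text
ee_pos: [0.764, 0.0059, 0.1016]
wrist_force: [1.0, -1.2, 3.5]
ee_pos: [0.7652, 0.0048, 0.0969]
wrist_force: [2.1, -1.4, 5.0]
ee_pos: [0.7665, 0.0035, 0.0922]
wrist_force: [1.8, -2.4, 5.7]
ee_pos: [0.7678, 0.0022, 0.0876]
wrist_force: [0.9, -2.1, 5.3]
ee_pos: [0.7689, 0.0009, 0.0829]
wrist_force: [1.4, -1.5, 4.9]
```

```bash
python3 -m pendant '[[0,[-4,3,20],[0,0,0]],[0,[-8,5,60],[0,0,0]],[0,[-8,5,100],[0,0,0]],[0,[-8,5,115],[0,0,0]],[0,[-8,5,115],[0,0,0]]]'; python3 - <<'E'
from h import *
c=camera('wrist');t=camera('scene');s=camera('side');save(c,'w22')
for cam in(c,t,s):
  for l in('knee_pad','lid_edge','push_knob'):print(l,[(np.round(p['position'],4).tolist(),round(p['confidence'],2)) for p in pinpoint(cam,l)])
E
```

```text
time: 61.95
ee_pos: [0.761, 0.0062, 0.199]
tcp_rot: [165.6, 12.1, 127.5]
wrist_force: [0.3, 0.4, -0.2]
opening: 0.0
knee_pad []
lid_edge []
push_knob [([0.5982, -0.0499, 0.1032], 0.73)]
knee_pad []
lid_edge [([0.6405, -0.1532, 0.2538], 0.71)]
push_knob [([0.5924, -0.0504, 0.1019], 0.7)]
knee_pad []
lid_edge [([0.6408, -0.1535, 0.255], 0.76)]
push_knob []
```

```bash
python3 -m pendant '[[0,[-20,-10,50],[0,0,0]],[0,[-50,-40,85],[0,6,0]],[0,[-80,-70,100],[0,12,0]],[0,[-105,-105,100],[0,18,0]],[0,[-115,-150,100],[0,18,0]],[0,[-120,-195,100],[0,18,0]],[0,[-125,-230,100],[0,18,0]],[0,[-125,-230,100],[0,18,0]],[0,[-125,-230,100],[0,18,0]]]';  python3 - <<'E'
from h import *
t=camera('scene');s=camera('side')
for cam in(t,s):
  print([(np.round(p['position'],4).tolist(),round(p['confidence'],2)) for p in pinpoint(cam,'lid_edge')])
E
```

```text
time: 63.68
ee_pos: [0.636, -0.2239, 0.2978]
tcp_rot: [179.9, 0.8, 129.1]
wrist_force: [-0.1, -0.2, 0.2]
opening: -0.0002
[([0.6403, -0.1525, 0.2537], 0.76)]
[([0.6418, -0.1514, 0.2549], 0.92)]
```

```bash
python3 -m pendant '[[0,[0,0,-40],[0,0,0]],[0,[0,0,-75],[0,0,0]],[0,[0,0,-85],[0,0,0]],[0,[-8,10,-85],[0,0,0]],[0,[-16,20,-85],[0,0,0]],[0,[-20,25,-85],[0,0,0]],[0,[-24,30,-85],[0,0,0]],[0,[-24,30,-85],[0,0,0]]]'
```

```text
time: 64.88
ee_pos: [0.6122, -0.1929, 0.2135]
tcp_rot: [179.9, 0.9, 129.2]
wrist_force: [0.8, -0.2, 0.1]
opening: -0.0002
```

```bash
python3 -m pendant '[[0,[-2.5,3,0],[0,0,0]],[0,[-5,6,-1],[0,0,0]],[0,[-7,9,-1.5],[0,0,0]],[0,[-9.5,11.5,-2],[0,0,0]],[0,[-9.5,11.5,-2],[0,0,0]]]';python3 -m pendant '[[0,[-4,5,-1.5],[0,0,0]],[0,[-8,9.5,-3],[0,0,0]],[0,[-12,14,-4.5],[0,0,0]],[0,[-15,18.5,-6],[0,0,0]],[0,[-15,18.5,-6],[0,0,0]]]'; python3 - <<'E'
from h import *
t=camera('scene');s=camera('side')
for cam in(t,s):
  print([(np.round(p['position'],4).tolist(),round(p['confidence'],2)) for p in pinpoint(cam,'lid_edge')])
E
```

```text
time: 65.5
ee_pos: [0.6025, -0.181, 0.2115]
tcp_rot: [179.9, 0.8, 129.3]
wrist_force: [0.1, 0.3, -0.2]
opening: -0.0
time: 66.12
ee_pos: [0.5871, -0.162, 0.2054]
tcp_rot: [179.9, 0.8, 129.3]
wrist_force: [-0.4, 0.4, 0.1]
opening: 0.0001
[([0.6179, -0.1173, 0.2451], 0.89)]
[([0.616, -0.1177, 0.2466], 0.84)]
```

```bash
python3 -m pendant '[[0,[-4,4.5,-2.5],[0,0,0]],[0,[-7,9,-5],[0,0,0]],[0,[-11,13,-8],[0,0,0]],[0,[-14,17.5,-11],[0,0,0]],[0,[-17.5,21.5,-14.5],[0,0,0]],[0,[-20.5,25.5,-18],[0,0,0]],[0,[-24,29.5,-21.5],[0,0,0]],[0,[-27,33,-25],[0,0,0]],[0,[-27,33,-25],[0,0,0]]]'; python3 - <<'E'
from h import *
t=camera('scene');s=camera('side')
for cam in(t,s):
  print([(np.round(p['position'],4).tolist(),round(p['confidence'],2)) for p in pinpoint(cam,'lid_edge')])
E
```

```text
time: 67.45
ee_pos: [0.5601, -0.1292, 0.1801]
tcp_rot: [179.9, 0.8, 129.3]
wrist_force: [0.6, -0.2, 0.5]
opening: -0.0002
[([0.585, -0.0866, 0.2173], 0.82)]
[([0.5857, -0.0844, 0.2213], 0.64), ([0.4242, -0.0832, 0.0768], 0.18)]
```

```bash
python3 -m pendant '[[0,[-3,3.5,-4],[0,0,0]],[0,[-5.5,7,-8],[0,0,0]],[0,[-8.5,10.5,-12.5],[0,0,0]],[0,[-11,14,-17],[0,0,0]],[0,[-13.5,17,-22],[0,0,0]],[0,[-16,19.5,-27],[0,0,0]],[0,[-18,22.5,-32],[0,0,0]],[0,[-20,25,-37],[0,0,0]],[0,[-20,25,-37],[0,0,0]]]'; python3 - <<'E'
from h import *
t=camera('scene');s=camera('side')
for cam in(t,s):
  print([(np.round(p['position'],4).tolist(),round(p['confidence'],2)) for p in pinpoint(cam,'lid_edge')])
E
```

```text
time: 68.78
ee_pos: [0.5402, -0.1044, 0.143]
tcp_rot: [179.9, 0.8, 129.3]
wrist_force: [0.3, -0.4, 0.3]
opening: 0.0
[([0.564, -0.0594, 0.1698], 0.81)]
[([0.5615, -0.055, 0.1702], 0.77), ([0.4917, -0.1709, 0.1011], 0.16)]
```

```bash
python3 -m pendant '[[0,[-2,2.5,-6],[0,0,0]],[0,[-4,5,-12],[0,0,0]],[0,[-5.5,6.5,-18],[0,0,0]],[0,[-7,8,-23],[0,0,0]],[0,[-8,9.5,-28],[0,0,0]],[0,[-8.5,10.5,-32],[0,0,0]],[0,[-9.5,11.5,-36],[0,0,0]],[0,[-10,12,-40],[0,0,0]],[0,[-10,12,-40],[0,0,0]]]'; python3 - <<'E'
from h import *
t=camera('scene');s=camera('side')
for cam in(t,s):
  print([(np.round(p['position'],4).tolist(),round(p['confidence'],2)) for p in pinpoint(cam,'lid_edge')])
E
for i in 1 2; do python3 -m pendant '[[0,[0,0,-2],[0,0,0]],[0,[0,0,-4],[0,0,0]],[0,[0,0,-4],[0,0,0]]]'|egrep 'ee_pos|force'; done
```

```text
time: 70.1
ee_pos: [0.5305, -0.0927, 0.1034]
tcp_rot: [179.9, 0.8, 129.2]
wrist_force: [-0.0, 0.5, 0.2]
opening: 0.0
[([0.5516, -0.0452, 0.1283], 0.74)]
[([0.5524, -0.0404, 0.1305], 0.64)]
ee_pos: [0.5307, -0.0927, 0.0996]
wrist_force: [0.3, 0.1, -0.0]
ee_pos: [0.5308, -0.0927, 0.0962]
wrist_force: [-2.0, 0.9, 4.4]
```

```bash
python3 -m pendant '[[0,[0,0,-2],[0,0,0]],[0,[0,0,-4],[0,0,0]],[0,[0,0,-4],[0,0,0]]]'|egrep 'ee_pos|force'; python3 -m pendant '[[0,[0,0,20],[0,0,0]],[0,[0,0,70],[0,0,0]],[0,[0,0,120],[0,0,0]],[0,[-10,-10,150],[0,0,0]],[0,[-10,-10,150],[0,0,0]]]'; python3 - <<'E'
from h import *
c=camera('wrist');t=camera('scene');s=camera('side')
for cam in(c,t,s):
  for l in('lid_edge','cap_mid','cap_rest','tape_roll','glue_bottle'):print(l,[(np.round(p['position'],4).tolist(),round(p['confidence'],2)) for p in pinpoint(cam,l)])
b=np.hstack([cv2.resize(c['img'],(400,300)),cv2.resize(t['img'][150:300,180:380],(400,300))])
cv2.imwrite('pics/final.png',cv2.cvtColor(b,cv2.COLOR_RGB2BGR))
E
```

```text
ee_pos: [0.531, -0.0928, 0.0959]
wrist_force: [-10.6, 2.1, 26.9]
time: 72.05
ee_pos: [0.5216, -0.1033, 0.2485]
tcp_rot: [179.5, 1.2, 129.2]
wrist_force: [0.2, 0.3, -0.3]
opening: 0.0002
lid_edge []
cap_mid [([0.4301, -0.087, 0.0868], 0.58)]
cap_rest [([0.4217, -0.0872, 0.0808], 0.61), ([0.5955, -0.0972, 0.0006], 0.15)]
tape_roll [([0.32, -0.186, 0.0029], 0.85)]
glue_bottle [([0.319, -0.1838, 0.0017], 0.35)]
lid_edge [([0.5518, -0.0418, 0.1282], 0.57)]
cap_mid [([0.4295, -0.0874, 0.0876], 0.46), ([0.4349, -0.3536, 0.0016], 0.15)]
cap_rest [([0.43, -0.0876, 0.0758], 0.91)]
tape_roll [([0.3192, -0.1832, -0.0039], 0.74)]
glue_bottle [([0.6802, -0.402, -0.0026], 0.9)]
lid_edge []
cap_mid [([0.4252, -0.0841, 0.0816], 0.39)]
cap_rest [([0.4235, -0.0857, 0.0768], 0.58)]
tape_roll [([0.3262, -0.1832, -0.0018], 0.53), ([0.5542, -0.0446, 0.1285], 0.31), ([0.426, -0.0881, 0.0772], 0.22)]
glue_bottle [([0.682, -0.4063, 0.005], 0.66)]
```

View pics/final.png

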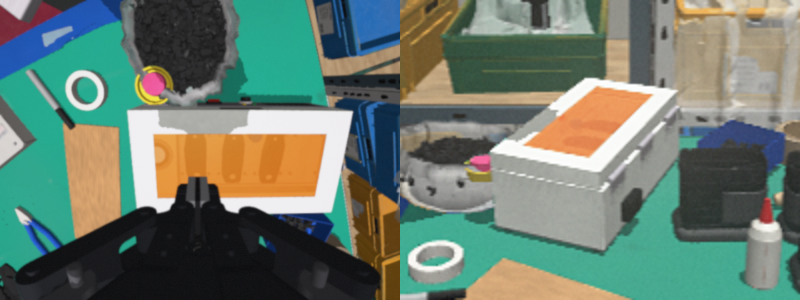

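The lid is shut at about (240,165) in the left half. The three blades show through the amber window in a row at about x 195–275, the sheet is empty, and the pink cap sits in the yellow rest at (153,83). The scene half shows the lid seated flat on the box, with the tape roll and bottle where they were. I'm handing the job in.

```bash
python3 -c "
from workcell import *
print(job_done(), get_obs()['time'])"
```

```text
the job is handed in; nothing more can be done
the job is handed in; nothing more can be done
```

The job is done and handed in at about 72 s of the 210 s allowed.

**What I did, in order:**
- **Cap:** I lifted it off the sensor and set it in the yellow rest.
- **Blades:** three were on the sheet. I laid them between the pins of nests 3, 2 and 1.
- **Carrier:** I pushed it to its stop by the blue knob until the catch held.
- **Lid:** I broke the stay at the red pad, using about 6 N. I then lowered the lid slowly to shut and pressed it closed with about 27 N.

**Last checks:**
- **Lid:** the edge was measured at 128 mm high, against 127 mm for shut, and the pusher met it at that height.
- **Carrier:** after I let go, the knob top was at about 102 mm, which matches the caught position.
- **Cap:** it was measured upright in the rest, with its centre at about 87 mm as it should be.
- **Blades:** all three show through the window and the sheet is empty.
- **Bystanders:** the tape roll and glue bottle are within a few millimetres of where they started.

**What went wrong or disagreed:**
- **Fingertips:** they sit about 31–33 mm behind the reported TCP. My first two grasps at the cap closed in the air above it.
- **Second blade:** two grasps failed and shifted it a few millimetres on the sheet. The third, lower grasp held.
- **Nest 1 blade:** it measured about 3 mm nearer the front than the other two. It still looked clear of the lip, so I left it there.
- **Gravel bowl:** in the pictures its rim overlaps the cap rest, but I felt no contact with it.

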